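Unlock the desk cash box with its key

TASK

Open the locked cash box. First lift the stamp off its lid and stand it upright on the stamp pad, because the lid springs up. Then take the key with the round head from the key stand, push it fully home in the keyhole on the sloping front, turn it clockwise until the lid springs open, and let go, leaving the key in the lock; leave the two other keys, the ink bottle, the glue stick, the tub of paper clips and the mug where they stand.

Things in the scene. Friction and masses are not known exactly. Their poses are not given: they have to be found in the camera images.
- cash_box: Grey metal cash box, fixed, 220 mm deep (x), 180 mm wide (y). Origin at the centre of its underside; +x to its rear, z up. Front wall 45 mm high at x = -110 mm; from there the lock panel slopes up at 35 degrees to 105 mm height at x = -24 mm; behind it a flat lid, its top 109 mm high, reaches back to x = +110 mm.
- keyhole_plate: Steel plate 44 x 34 mm, 5 mm proud, fixed amid the sloping panel. Origin: centre of the keyhole on its outer face; z points out (35 degrees from vertical, leaning to the front), x up the slope, y level. The keyhole is a slot 13 mm long (x), 7 mm wide (y), chamfered 2 mm. The key goes in along -z, blade's wide side along x, either way round, until its collar meets the plate.
- plug (a joint): Rotation of the lock core, 12 x 6 mm slot, behind the plate (rad): 0 locked (start), grows clockwise for someone facing the keyhole, stop at 1.3. Turns easily (0.1 N m) but only with the key fully home, when the blade has passed the plate. The key has 0.2 rad of play in it. The hidden bolt frees the lid at about 0.7; the core stays where left.
- lid (a joint): Opening angle of the lid about its level hinge at the rear top edge (rad): 0 shut, 0.45 fully open. A spring lifts it by itself to the stop as soon as the bolt lets go.
- lid_front (a point): Middle of the lid's front edge, on its top face (131 mm ahead of the hinge); it rises about 57 mm when the lid opens.
- key_stand: Light wooden block 130 x 42 x 42 mm, fixed, with three slots 42 mm apart in a row along its x. Origin at the centre of its underside. The three keys stand in the slots in any order, blade down.
- key_round: The key to use: its black head is a flat round disc 31 mm across, 10 mm thick. Origin on its axis at the underside of the steel collar (rests on the stand's top, 42 mm up, later on the keyhole plate); z to the head, x in the plane of head and blade, y through the thickness. Collar 16 mm diameter, z = 0 to 6 mm; disc centred at z = 20.5 mm, top at 36 mm. 40 g.
- key_tip (a point): Tip of the round-headed key's blade, 34 mm below the key's origin. Under the collar a round neck, 4.8 mm thick, 8.5 mm long, then the flat blade, 10 mm wide (x) by 4 mm (y), its last 3.5 mm stepped down to 6 x 2 mm.
- key_square: Another key, same but for its square-cornered head 27 mm wide, 31 mm high, 10 mm thick. Leave it in the stand.
- key_diamond: Another key, same but for its head, a 21.5 mm square standing on its corner, 10 mm thick. Leave it in the stand.
- stamp: Wooden hand stamp standing on the lid, 66 mm high; origin at the centre of its underside. Base 27 (x) by 48 (y) mm, 12 mm high; waist 18 mm thick; round knob 25 mm thick from 32 to 66 mm height. About 60 g.
- pad: Closed flat dark stamp pad tin 76 (x) by 118 (y) mm, fixed to the desk; origin at the centre of its underside, flat top 17 mm above it.
- ink: Ink bottle, 33 mm diameter, 82 mm high, standing close beside the key stand, on the side of its +y, 58 to 68 mm from the row of keys; origin at the centre of its underside.
- glue: Glue stick standing beside the cash box, 28 mm diameter, 91 mm high; origin at the centre of its underside.
- mug: White mug, 92 mm diameter, 95 mm high, with a handle, at the -x end of the key stand; origin at the centre of its underside.
- tub: Round tub of paper clips in front of the cash box, 62 mm diameter, 36 mm high; origin at the centre of its underside.
There are look-alikes about, which are no part of the job. Leave any green look-alike of the pad alone. Several things have the shape of the stamp; the one meant has the colours described above.

How it is judged:
On the way, in this order (a step that is already met when the one before it is completed fails the run):
1. the stamp stands upright on the pad, let go, and the lid is still shut (x of stamp in the frame of pad between -0.03 and 0.03 m and y of stamp in the frame of pad between -0.05 and 0.05 m and z of stamp in the frame of pad between 0.012 and 0.024 m and angle between stamp's own z axis and vertical below 0.1 rad and contact force between the fingers and stamp below 0.1 N and value of joint lid below 0.05 rad), for 0.2 s.
2. the round-headed key is fully home in the keyhole, collar within 3 mm of the plate, the lid still shut (x of key_round in the frame of keyhole_plate between -0.003 and 0.003 m and y of key_round in the frame of keyhole_plate between -0.003 and 0.003 m and z of key_round in the frame of keyhole_plate below 0.003 m and angle between the z axis of key_round and the z axis of keyhole_plate, either way round below 0.12 rad and value of joint lid below 0.05 rad), for 0.1 s.
3. the key, still home, has turned the lock and the lid has sprung open (x of key_round in the frame of keyhole_plate between -0.003 and 0.003 m and y of key_round in the frame of keyhole_plate between -0.003 and 0.003 m and z of key_round in the frame of keyhole_plate below 0.003 m and angle between the z axis of key_round and the z axis of keyhole_plate, either way round below 0.12 rad and value of joint lid above 0.3 rad and value of joint plug above 0.5 rad), for 0.2 s.
At the end, for the whole second after the job is handed in: Lid open over 0.3 rad and still; core turned over 0.5 rad; round-headed key at rest in the keyhole, centred within 3 mm, collar within 3 mm of the plate, square to it within 0.12 rad; stamp upright (0.1 rad), at rest on the pad, within 30 mm (x) and 50 mm (y) of its centre (all of step 3 and x of stamp in the frame of pad between -0.03 and 0.03 m and y of stamp in the frame of pad between -0.05 and 0.05 m and z of stamp in the frame of pad between 0.012 and 0.024 m and angle between stamp's own z axis and vertical below 0.1 rad and linear speed of each of key_round, stamp below 0.02 m/s and velocity of joint lid below 0.05 rad/s); the robot touches nothing.
It fails at once if another key is shifted by more than 15 mm or lifted (distance of any of key_square, key_diamond from where it was at the start of the episode above 0.015 m).
It fails at once if the ink bottle, the glue stick, the clip tub or the mug is shifted by more than 20 mm or tipped over (distance of any of ink, glue, tub, mug from where it was at the start of the episode above 0.02 m or angle between any of ink, glue, tub, mug's own z axis and vertical above 0.4 rad).
It also fails if it takes over 53 s, if anything falls off the work surface, if the arm or the gripper's body presses on something with over 40 N, if the wrist force passes 120 N, or if a joint passes its speed limit or range.

ROBOT

A 7-joint arm with a two-finger parallel gripper is mounted at the origin on the work surface; the furniture and walls round the work are solid. World frame = base frame: x ahead of the robot, y to its left, z up, the work surface at z = 0. Lengths are in m, angles in rad, forces in N, time in s.
With the tool pointing down it reaches from about 0.4 to 0.925 m from the base axis. Payload 4.1 kg.
Tool frame: the origin (TCP) lies at the very end of the fingers, on their centre line; the grasp point (between the pads) lies 19 mm behind it; z points along the fingers, x is the direction in which the jaws open and shut, and the axes are right-handed (so a half turn about z gives the same grasp; the last joint's range is limited). The gripper opens to 85 mm and grips with 20 to 120 N. Pads are 22 mm wide; open, the fingers measure 114 mm over their backs; the gripper's body (76 mm by 85 mm) begins 54 mm behind the grasp point. The pads swing forward as they close: fully open they stand 13 mm farther back than shut.
Start: joints at [-1.253, 0.398, 0.045, 1.537, -0.019, 1.207, -0.051], TCP at [0.263, 0.594, 0.231] pointing down, gripper open.
Joint ranges: [-2.82, 2.82], [-0.49, 2.23], [-1.37, 1.46], [0, 2.46], [-1.36, 4.5], [0.23, 2], [-2.94, 2.94]. Speed limits (rad/s): [2.57, 2.57, 3.14, 3.14, 3.14, 3.14, 3.14].

INTERFACE

Orientations are given as a unit quaternion [w, x, y, z].
In Python, from cell import monitor, eyes, manip gives the robot as it stands.
- The arm moves only by the shell command python3 -m jog 'ROWS' [FORCE]. ROWS is JSON, a list of rows, each a list of 3 entries, a list of its own where there are three numbers: the shift along the tool's x, y, z in units of 30 mm (1.0 is 30 mm), then the turn, a rotation vector about the tool's x, y, z in units of 8 degrees (1.0 is 8 degrees), then the opening, from -1 (shut) to 1 (fully open). In form: [[[x, y, z], [wx, wy, wz], claw], ...]. A call has 1 to 12 rows; each row is the pose to reach, as a shift and turn from the pose commanded when the call began, along the tool's axes at that moment; what a row does not reach only later rows make up. A row lasts 1/10 s, in which the tool goes at most 50 mm and 8.59 degrees, less where a joint would pass 70% of its speed; a pose out of reach is approached as far as the arm can. A call with a gripper value outside its range is refused whole. The fingers move at their own pace and stop on an object; FORCE is the grip in N (left out, the last holds). Time passes only in rows, so rows that repeat a pose let the fingers close. It gives the time, the measured TCP pose, the force and the opening at its end, in the units of the state.
- monitor.observe(): the state, without advancing time (a new reading comes with each control period).
- eyes.capture(name): name is "scene" or "side" or "wrist"; returns a dict with "pixels" (420x560x3 uint8, red, green, blue), "z_map" (420x560 float32, m along the optical axis (not along the pixel's ray), 0 where there is no reading), "fx", "fy", "cx", "cy" (pixels), "dist_coeffs" ([k1, k2, p1, p2, k3] as OpenCV has them; the pictures are not rectified), "rvec" (rotation vector, rad) and "tvec" (3), from world to camera coordinates, as OpenCV has them. Camera axes: x right, y down, z forward; pixel columns grow to the right and rows downward; lengths in m; the calibration is good to about 2 mm. A picture is of the moment at which its call begins.
- manip.sign_off(): hands the job in, once; it reports no verdict.
The state is a dict: "t": time; "joints": joint angles; "dq": joint speeds; "joint_torque": joint torques, N m; "ee_pos": TCP position; "ee_rot": TCP orientation; "ft_force": force on the tool from outside, world axes, zero at the start; "moment": the same for the moment, N m; "width": opening from 0.0 (shut) to 1.0 (fully open).
Only numpy, scipy, OpenCV 4.12 (cv2) and the standard library are available. Lean on these libraries where they do the work, as an engineer would, in place of code of your own. Each camera call takes 0.05 s, during which the arm holds its last target.

## Working session

There is one attempt and no reset: what is moved stays moved. The work goes in short steps, Python scripts to look and compute and a shell command to move; the robot and the scene stay as the last step left them, time stands still between calls to the robot, and variables do not carry over. Pictures are saved under pics/ and viewed, and the job is handed in when it is done.

```bash
ls -la; mkdir -p pics; cat > h.py <<'E'
import numpy as np,cv2,pickle,os
from scipy.spatial.transform import Rotation as R
def cap(name,save=None):
    from cell import eyes
    c=eyes.capture(name)
    pickle.dump(c,open(f'{save or name}.pkl','wb'))
    cv2.imwrite(f'pics/{save or name}.png',c['pixels'][:,:,::-1])
    return c
def load(n): return pickle.load(open(f'{n}.pkl','rb'))
def KD(c): return np.array([[c['fx'],0,c['cx']],[0,c['fy'],c['cy']],[0,0,1.]]),np.array(c['dist_coeffs'],float)
def rays(c,uv):
    K,D=KD(c); p=cv2.undistortPoints(np.array(uv,float).reshape(-1,1,2),K,D).reshape(-1,2)
    Rm=cv2.Rodrigues(np.array(c['rvec'],float))[0]; t=np.array(c['tvec'],float).ravel()
    return -Rm.T@t, np.c_[p,np.ones(len(p))]@Rm   # origin, dirs (unit z depth)
def onz(c,uv,z):
    o,d=rays(c,uv); return o+d*((z-o[2])/d[:,2:3])
def depthpts(c,uv):
    uv=np.array(uv).reshape(-1,2); z=c['z_map'][uv[:,1].astype(int),uv[:,0].astype(int)]
    o,d=rays(c,uv); return o+d*z[:,None]
def proj(c,P):
    K,D=KD(c); return cv2.projectPoints(np.array(P,float).reshape(-1,1,3),np.array(c['rvec'],float),np.array(c['tvec'],float),K,D)[0].reshape(-1,2)
def world(c):
    v,u=np.mgrid[0:420,0:560]; return depthpts(c,np.c_[u.ravel(),v.ravel()]).reshape(420,560,3)
def crop(name,x0,y0,x1,y1,s,out):
    im=cv2.imread(f'pics/{name}.png')[y0:y1,x0:x1]
    cv2.imwrite(f'pics/{out}.png',cv2.resize(im,None,fx=s,fy=s,interpolation=cv2.INTER_CUBIC))
E
python3 - <<'E'
from h import *
from cell import monitor
print(monitor.observe())
for n in ['scene','side','wrist']:
    c=cap(n); print(n,rays(c,[[280,210]]))
E
```

```text
total 12
drwxr-xr-x  3 agent agent 4096 Dec  6 17:43 .
drwxr-xr-x 23 root  root  4096 Dec  6 17:43 ..
drwxr-xr-x  2 agent agent 4096 Dec  6 17:43 pics
{'t': 0.0, 'joints': array([-1.25299485,  0.39918855,  0.04502241,  1.53789078, -0.01870644,
        1.20686877, -0.05070827]), 'dq': array([-0.0008095 ,  0.00172113,  0.00016163,  0.00237435, -0.00183928,
        0.00106622, -0.00040336]), 'joint_torque': array([-3.86317279e-04, -4.75130367e+01,  1.36479389e+00, -2.54212940e+01,
        1.17260608e-02,  9.66345076e-03,  1.27394219e-05]), 'ee_pos': array([0.26286147, 0.59378864, 0.23026065]), 'ee_rot': array([ 5.78290310e-04,  8.38073450e-01,  5.45556558e-01, -7.75052777e-04]), 'ft_force': array([ 0.02034669,  0.89446352, -0.04668799]), 'moment': array([-0.03355304,  0.0838344 , -0.0147435 ]), 'width': 1.002739225537626}
scene (array([ 0.07692797, -0.38516524,  1.18664986]), array([[ 0.37370386,  0.24652441, -0.89429307]]))
side (array([0.53895772, 0.95808928, 0.81315768]), array([[-0.01265917, -0.82728287, -0.56174003]]))
wrist (array([0.20142505, 0.62261591, 0.37279067]), array([[ 0.25539483, -0.11832529, -0.9596673 ]]))
```

View pics/scene.png

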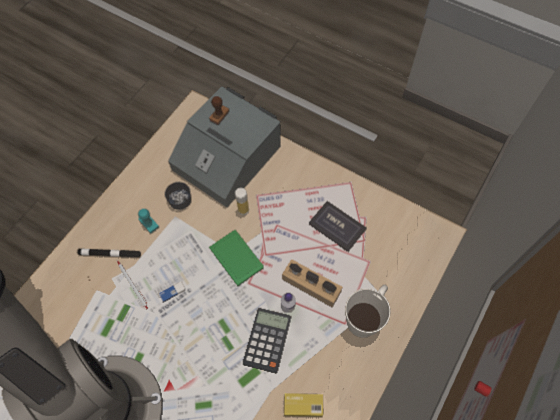

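View pics/side.png

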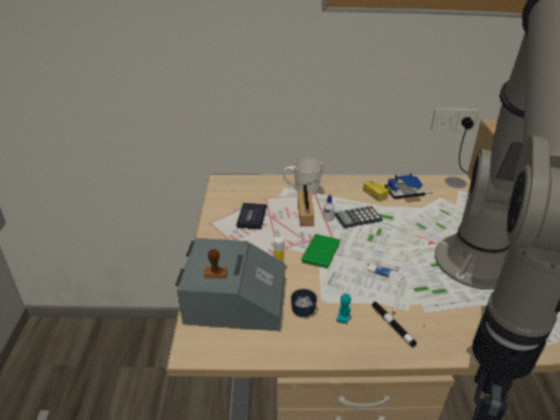

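View pics/wrist.png

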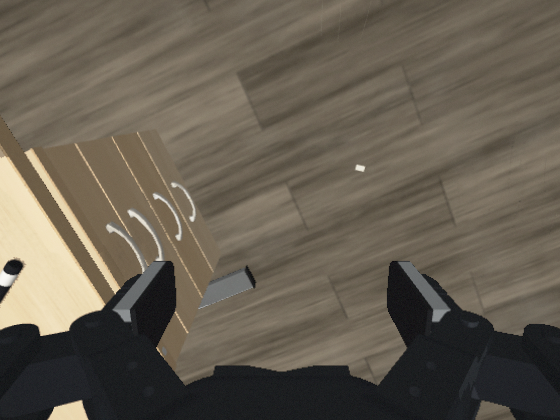

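The scene view shows the cash box at (225,145) with the brown stamp at (218,108). The teal figure at (147,220) is a look-alike. The dark pad TINTA is at (337,225) and the green look-alike at (236,257). The key stand is at (311,283), ink at (288,300), mug at (366,315), glue at (241,201) and tub at (178,195).

```bash
python3 - <<'E'
from h import *
c=load('scene'); W=world(c)
for n,u,v in [('stampknob',217,102),('lid',235,120),('lid2',258,128),('panel',190,160),('plate',205,160),('pad',337,225),('green',236,257),('stand',326,298),('stand2',283,277),('ink',288,297),('mug',366,315),('glue',241,191),('tub',178,193),('keyA',292,267),('keyB',311,275),('keyC',330,286),('teal',147,220)]:
    print(n,W[v,u].round(4))
crop('scene',160,80,300,230,5,'c1'); crop('scene',240,180,400,340,5,'c2')
crop('side',170,160,350,340,4,'c3')
E
```

```text
stampknob [0.6599 0.1625 0.1753]
lid [0.6747 0.1296 0.1123]
lid2 [0.6852 0.0711 0.11  ]
panel [0.5488 0.181  0.0619]
plate [0.5633 0.1455 0.0718]
pad [ 0.6023 -0.1984  0.0163]
green [ 0.4102 -0.0402  0.0182]
stand [ 0.4263 -0.2668  0.04  ]
stand2 [ 0.4232 -0.1589  0.0245]
ink [ 0.3744 -0.2019  0.0806]
mug [ 0.4425 -0.3579  0.0263]
glue [0.5308 0.0194 0.0883]
tub [0.4756 0.1725 0.0186]
keyA [ 0.4385 -0.1729  0.0725]
keyB [ 0.4423 -0.2182  0.0781]
keyC [ 0.4425 -0.2648  0.0766]
teal [0.3738 0.1817 0.0389]
```

View pics/c1.png

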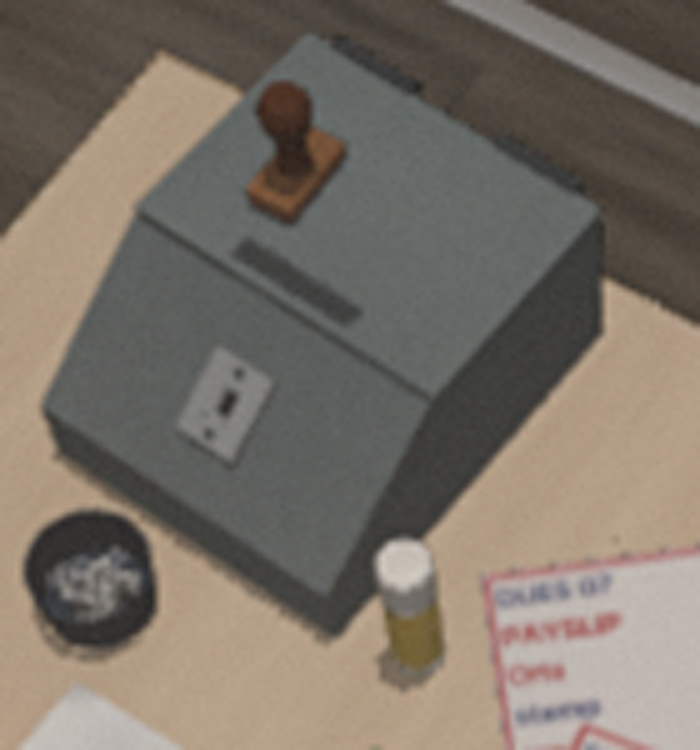

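View pics/c2.png

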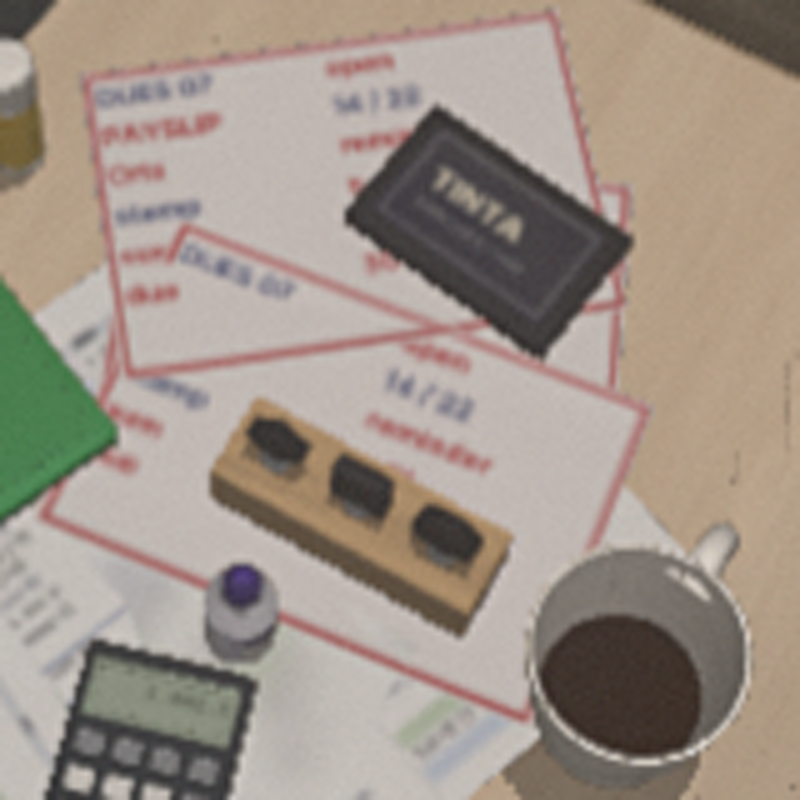

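View pics/c3.png

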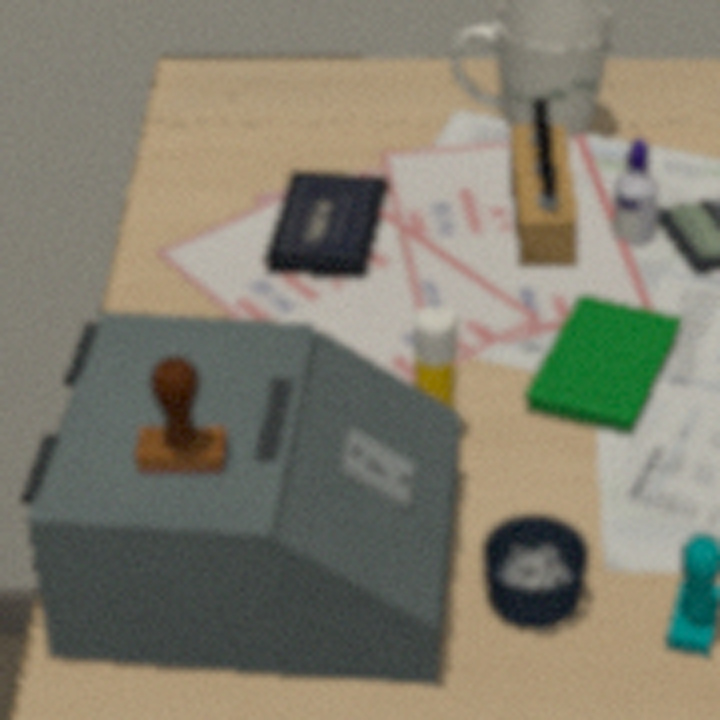

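```bash
cat > m.py <<'E'
from h import *
c=load('scene'); s=load('side'); W=world(c)
f=onz(c,[[188,122],[246,159.6]],.107); r=onz(c,[[222.4,87.4],[280,121.6]],.109)
print(f,r, np.linalg.norm(f[0]-f[1]),np.linalg.norm(r[0]-r[1]),np.linalg.norm(f[0]-r[0]))
# lid mask by depth
H=W[:,:,2]; m=(abs(H-.109)<.004); v,u=np.nonzero(m); P=W[m][:,:2]
sel=(P[:,0]>.5)&(P[:,1]>0)&(P[:,1]<.35); P=P[sel].astype(np.float32); rc=cv2.minAreaRect(P); print('lid rect',rc,len(P))
# pad
hsv=cv2.cvtColor(c['pixels'],cv2.COLOR_RGB2HSV)
m=(H>.010)&(H<.024)&(hsv[:,:,2]<110)&(abs(W[:,:,0]-.6)<.12)&(abs(W[:,:,1]+.2)<.12)
m=cv2.morphologyEx(m.astype(np.uint8),cv2.MORPH_OPEN,np.ones((3,3)))
v,u=np.nonzero(m); P=onz(c,np.c_[u,v],.017)[:,:2].astype(np.float32); print('pad',cv2.minAreaRect(P))
# stand top
m=(abs(H-.041)<.004)&(abs(W[:,:,0]-.43)<.12)&(abs(W[:,:,1]+.22)<.1)
v,u=np.nonzero(m); P=onz(c,np.c_[u,v],.042)[:,:2].astype(np.float32); print('stand',cv2.minAreaRect(P))
for n,zz in (('head',(.066,.082)),):
    m=(H>zz[0])&(H<zz[1])&(hsv[:,:,2]<70)&(abs(W[:,:,0]-.43)<.1)&(abs(W[:,:,1]+.22)<.08)
    k,l,st,ce=cv2.connectedComponentsWithStats(m.astype(np.uint8))
    for i in range(1,k):
        if st[i,4]>15: print(n,ce[i],st[i],W[l==i].mean(0),W[l==i].max(0),W[l==i].min(0))
# stamp
m=(hsv[:,:,0]<14)&(hsv[:,:,1]>100)&(H>.1)&(W[:,:,0]>.5)
k,l,st,ce=cv2.connectedComponentsWithStats(m.astype(np.uint8))
for i in range(1,k):
    if st[i,4]>15:
        Q=W[l==i]; print('stamp',ce[i],st[i]); a=Q[Q[:,2]>.148];b=Q[Q[:,2]<.124]; print(a.mean(0),a.max(0),len(a)); print(cv2.minAreaRect(b[:,:2].astype(np.float32)))
for n,p in (('tub',(.48,.17)),('glue',(.52,.02)),('ink',(.37,-.2)),('mug',(.44,-.37))):
    m=(H>.02)&(np.hypot(W[:,:,0]-p[0],W[:,:,1]-p[1])<.06)
    Q=W[m]; Q=Q[Q[:,2]>np.percentile(Q[:,2],97)-.01]; print(n,cv2.minEnclosingCircle(Q[:,:2].astype(np.float32)),Q[:,2].max())
E
python3 m.py
```

```text
[[0.61410445 0.22500784 0.107     ]
 [0.59816019 0.04836128 0.107     ]] [[0.74189541 0.21235078 0.109     ]
 [0.72872972 0.03648608 0.109     ]] 0.17736467901407738 0.1763568178193072 0.12843181422593478
lid rect ((0.6708167791366577, 0.13355793058872223), (0.1852574646472931, 0.1501024067401886), 84.61990356445312) 2963
pad ((0.6013661026954651, -0.1991053819656372), (0.11657892912626266, 0.0767020508646965), 83.24068450927734)
stand ((0.4413975477218628, -0.2315576672554016), (0.11243218183517456, 0.15093249082565308), 31.397167205810547)
head [295.14893617 267.14893617] [290 264  11   8  47] [ 0.44209888 -0.1787545   0.07150198] [ 0.44729545 -0.16602558  0.07850709] [ 0.43743466 -0.18985387  0.06612309]
head [312.078125 276.1875  ] [307 272  11  10  64] [ 0.44195293 -0.22113585  0.07574857] [ 0.44789428 -0.20832563  0.08181943] [ 0.43709709 -0.2339288   0.06666665]
head [329.36666667 285.76666667] [323 282  13   9  60] [ 0.44303461 -0.26313209  0.07425062] [ 0.44850172 -0.24904274  0.08128896] [ 0.43887195 -0.2756589   0.06726732]
stamp [217.84684685 109.97747748] [210  97  18  27 222]
[0.66250319 0.1661212  0.17113373] [0.67355108 0.17766839 0.17978801] 81
((0.6659350395202637, 0.16863378882408142), (0.025145595893263817, 0.047462522983551025), 89.11686706542969)
tub ((0.5234698057174683, 0.16563956439495087), 0.03729528933763504) 0.06330308152623032
glue ((0.5410243272781372, 0.03187035769224167), 0.03634048253297806) 0.09661518671638114
ink ((0.37730810046195984, -0.2009851187467575), 0.008798775263130665) 0.08655797382387131
mug ((0.4401971697807312, -0.3566034436225891), 0.055240239948034286) 0.10076699754493701
```

```bash
cat > go.py <<'E'
from h import *
def tool():
    from cell import monitor
    s=monitor.observe(); q=s['ee_rot']; return s,np.array(s['ee_pos']),R.from_quat([q[1],q[2],q[3],q[0]])
def plan(p,Rt=None):
    s,p0,R0=tool()
    d=R0.inv().apply(np.array(p)-p0)/.03
    w=np.zeros(3) if Rt is None else (R0.inv()*Rt).as_rotvec()/np.radians(8)
    print('shift',d.round(2),'turn',w.round(2),'rows',np.linalg.norm(d)*.03/.05,np.linalg.norm(w)*8/8.59)
def down(A):  # tool down, tool x at azimuth A deg
    a=np.radians(A); x=np.array([np.cos(a),np.sin(a),0]); z=np.array([0,0,-1.]); return R.from_matrix(np.c_[x,np.cross(z,x),z])
def st():
    s,p,Rr=tool(); print('t',round(s['t'],2),'p',p.round(4),'x',Rr.as_matrix()[:,0].round(3),'z',Rr.as_matrix()[:,2].round(3),'q',s['joints'].round(2),'F',s['ft_force'].round(1),'w',round(s['width'],3))
E
python3 - <<'E'
from go import *
st(); plan([.64,.175,.29],down(66))
E
```

```text
t 0.15 p [0.2629 0.5939 0.2305] x [ 0.405  0.914 -0.001] z [-0.    -0.001 -1.   ] q [-1.25  0.4   0.05  1.54 -0.02  1.21 -0.05] F [-0.3 -0.6  0.1] w 1.002
shift [-7.69 17.15 -1.97] turn [0.   0.01 0.02] rows 11.335525810236323 0.017519977123642623
```

```bash
python3 -m jog '[[[-0.7,1.5,-0.5],[0,0,0],1],[[-1.4,3.0,-1],[0,0,0],1],[[-2.1,4.6,-1.5],[0,0,0],1],[[-2.8,6.1,-2],[0,0,0],1],[[-3.5,7.6,-2],[0,0,0],1],[[-4.2,9.1,-2],[0,0,0],1],[[-4.9,10.7,-2],[0,0,0],1],[[-5.6,12.2,-2],[0,0,0],1],[[-6.3,13.7,-2],[0,0,0],1],[[-7,15.3,-2],[0,0,0],1],[[-7.7,17.1,-2],[0,0,0],1],[[-7.7,17.1,-2],[0,0,0],1]]' 60; python3 - <<'E'
from go import *
st(); cap('wrist','w1')
E
```

```text
t: 1.35
ee_pos: [0.6415, 0.169, 0.2909]
ee_rot: [0.002, 0.84, 0.542, -0.001]
ft_force: [0.0, -0.0, -0.1]
width: 1.003
t 1.35 p [0.6415 0.169  0.2909] x [ 0.412  0.911 -0.003] z [ 0.001 -0.004 -1.   ] q [-0.54  0.4   0.3   1.42 -0.12  1.33  0.92] F [ 0.  -0.  -0.1] w 1.003
```

View pics/w1.png

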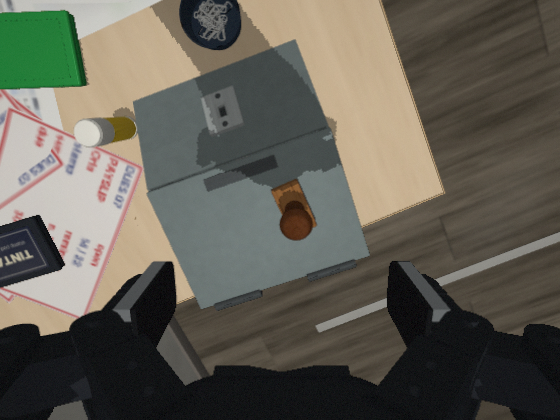

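The wrist view shows the brown stamp with its knob at (296,221). Keyhole is at (221,110), tub at (211,20), glue at (90,132), and the pad's edge at (30,250).

```bash
python3 - <<'E'
from go import *
c=load('w1'); W=world(c); H=W[:,:,2]
hsv=cv2.cvtColor(c['pixels'],cv2.COLOR_RGB2HSV)
m=((hsv[:,:,0]<14)&(hsv[:,:,1]>110)&(H>.1)&(H<.2)).astype(np.uint8)
k,l,s_,ce=cv2.connectedComponentsWithStats(m)
i=1+np.argmax(s_[1:,4]); print(s_[i],ce[i]); Q=W[l==i]
kn=Q[Q[:,2]>.16]; print('knob',kn.min(0),kn.max(0),cv2.minEnclosingCircle(kn[:,:2].astype(np.float32)))
# silhouette circle of knob
mk=((l==i)&(H>.148)).astype(np.uint8); cn=max(cv2.findContours(mk,0,2)[0],key=cv2.contourArea)
(u,r)=cv2.minEnclosingCircle(cn); print(u,r); print('knob at .1625', onz(c,[u],.1625), 'r',r/c['fx']*(.43-.1625))
b=Q[(Q[:,2]<.126)&(Q[:,2]>.117)]; print('base',cv2.minAreaRect(b[:,:2].astype(np.float32)))
crop('w1',180,70,350,270,4,'c4')
pl=((H>.0)&(hsv[:,:,1]<40)&(hsv[:,:,2]>125)).astype(np.uint8)
cv2.imwrite('pics/c4b.png',pl*255)
for n,uv in (('hole',[221.5,110.5]),): print(n,onz(c,[uv],.079), W[105,213],W[110,213])
cs=load('scene'); print('scene hole',onz(cs,[[205.6,160.6]],.079))
E
```

```text
[280 200  33  40 920] [295.31956522 221.22391304]
knob [0.6544389  0.15836502 0.16002778] [0.67719482 0.18422892 0.17701619] ((0.6664227843284607, 0.17133454978466034), 0.013058746233582497)
(295.8240661621094, 223.12037658691406) 16.430349349975586
knob at .1625 [[0.66752268 0.17104177 0.1625    ]] r 0.012385055372730292
base ((0.6622850298881531, 0.16801495850086212), (0.005667544435709715, 0.019253622740507126), 14.071931838989258)
hole [[0.56037994 0.14319827 0.079     ]] [0.55215336 0.13732042 0.07455864] [0.55641992 0.13544488 0.076147  ]
scene hole [[0.55949949 0.13989324 0.079     ]]
```

View pics/c4.png

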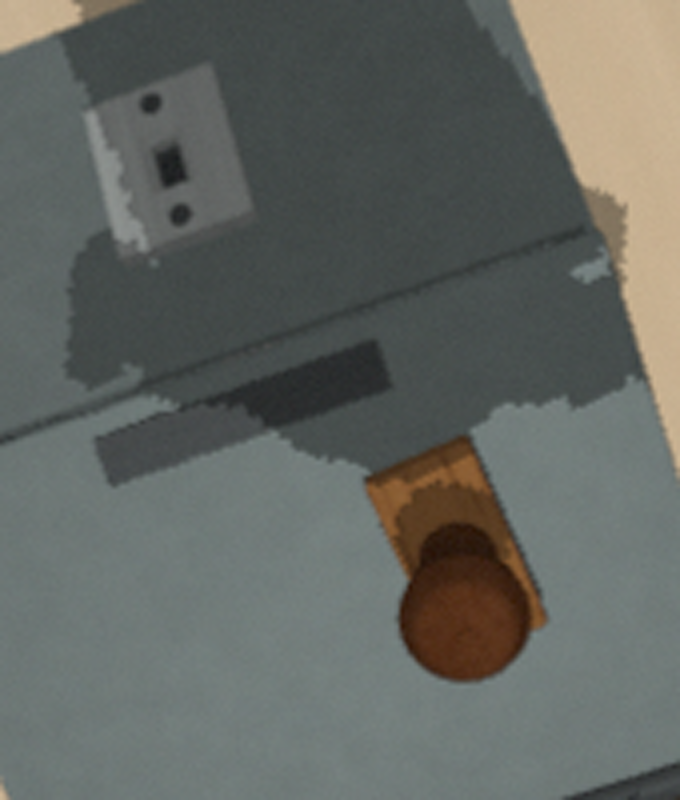

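```bash
python3 - <<'E'
from go import *
st(); plan([.667,.171,.138],down(66))
E
```

```text
t 1.4 p [0.6428 0.167  0.2906] x [ 0.414  0.91  -0.004] z [ 0.002 -0.005 -1.   ] q [-0.54  0.4   0.31  1.42 -0.12  1.33  0.92] F [ 2.1 -2.3  1.5] w 1.001
shift [0.48 0.66 5.09] turn [ 0.03  0.03 -0.06] rows 3.0922260949866787 0.06453770378357308
```

```bash
python3 -m jog '[[[0.27,0.94,1],[0,0,0],1],[[0.27,0.94,2],[0,0,0],1],[[0.27,0.94,3],[0,0,0],1],[[0.27,0.94,3],[0,0,0],1],[[0.27,0.94,3],[0,0,0],1]]'; python3 - <<'E'
from go import *
st(); plan([.667,.171,.138],down(66))
E
```

```text
t: 1.9
ee_pos: [0.6675, 0.1719, 0.2013]
ee_rot: [-0.0, 0.838, 0.546, -0.0]
ft_force: [0.1, -0.3, 0.6]
width: 1.001
t 1.9 p [0.6675 0.1719 0.2013] x [ 0.404  0.915 -0.   ] z [-0.001 -0.    -1.   ] q [-0.51  0.51  0.29  1.47 -0.15  1.19  0.95] F [ 0.1 -0.3  0.6] w 1.001
shift [-0.03 -0.    2.11] turn [-0.01  0.    0.02] rows 1.266332545621997 0.018783236963442425
```

```bash
python3 -m jog '[[[0,0,1],[0,0,0],1],[[0,0,2.1],[0,0,0],1],[[0,0,2.1],[0,0,0],1],[[0,0,2.1],[0,0,0],0.2],[[0,0,2.1],[0,0,0],-0.6],[[0,0,2.1],[0,0,0],-0.8],[[0,0,2.1],[0,0,0],-0.9],[[0,0,2.1],[0,0,0],-0.9]]' 40; python3 - <<'E'
from go import *
st(); cap('wrist','w2')
E
```

```text
t: 2.7
ee_pos: [0.6687, 0.1715, 0.1401]
ee_rot: [0.0, 0.838, 0.546, 0.001]
ft_force: [-1.0, -0.7, 4.7]
width: 0.273
t 2.7 p [0.6687 0.1715 0.1401] x [0.405 0.914 0.002] z [ 0.002  0.001 -1.   ] q [-0.5   0.56  0.28  1.53 -0.16  1.07  0.97] F [-1.  -0.7  4.7] w 0.273
```

View pics/w2.png

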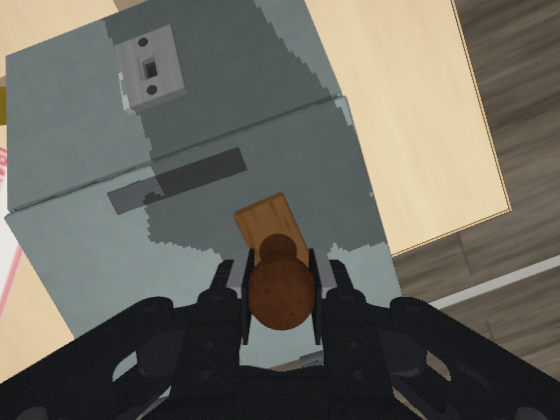

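The picture shows the knob at (281,292) between the pads, and the keyhole at (151,69) in clear view.

```bash
python3 -m jog '[[[0,0,-0.7],[0,0,0],-0.9],[[0,0,-1.5],[0,0,0],-0.9],[[0,0,-2.2],[0,0,0],-0.9],[[0,0,-2.2],[0,0,0],-0.9]]'; python3 - <<'E'
from go import *
st(); plan([.602,-.199,.2],down(66))
c=load('w2'); print(onz(c,[[151,69]],.079))
crop('w2',100,10,210,130,6,'c5')
E
```

```text
t: 3.15
ee_pos: [0.6698, 0.1718, 0.2077]
ee_rot: [0.001, 0.838, 0.545, 0.003]
ft_force: [-0.0, -0.6, -0.3]
width: 0.28
t 3.15 p [0.6698 0.1718 0.2077] x [0.405 0.914 0.004] z [ 0.006  0.002 -1.   ] q [-0.51  0.5   0.29  1.46 -0.15  1.19  0.95] F [-0.  -0.6 -0.3] w 0.28
shift [-12.22   2.94   0.22] turn [ 0.03 -0.03  0.01] rows 7.541563611807138 0.0452147045367483
[[0.56168023 0.14419128 0.079     ]]
```

View pics/c5.png

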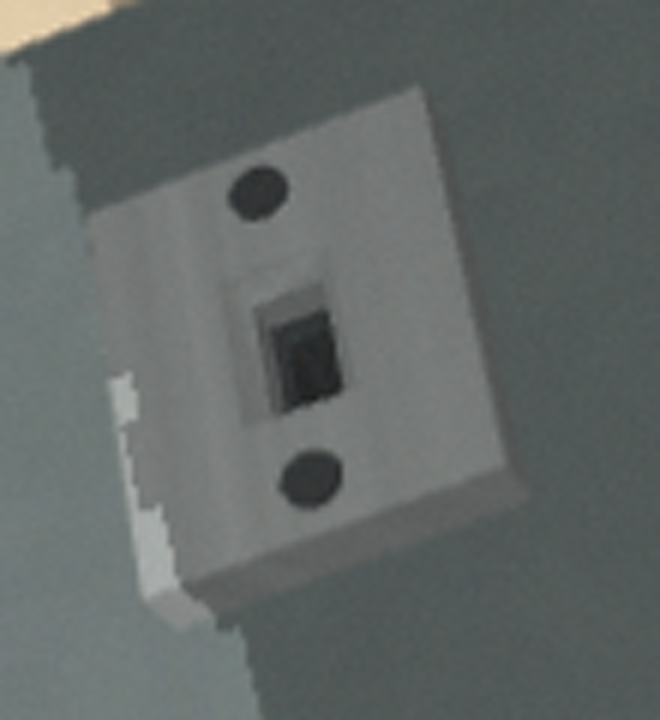

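```bash
python3 -m jog '[[[-1.2,0.3,0],[0,0,0],-0.9],[[-2.6,0.6,0],[0,0,0],-0.9],[[-4.1,0.9,0],[0,0,0],-0.9],[[-5.6,1.3,0],[0,0,0],-0.9],[[-7.1,1.7,0],[0,0,0],-0.9],[[-8.6,2.1,0],[0,0,0],-0.9],[[-10.1,2.4,0],[0,0,0],-0.9],[[-11.4,2.7,0],[0,0,0],-0.9],[[-12.2,2.94,0],[0,0,0],-0.9],[[-12.2,2.94,0],[0,0,0],-0.9],[[-12.2,2.94,0],[0,0,0],-0.9],[[-12.2,2.94,0],[0,0,0],-0.9]]'; python3 - <<'E'
from go import *
st(); plan([.602,-.199,.050],down(66)); cap('wrist','w3')
c=load('w2'); print(onz(c,[[147.5,66.3]],.079)); c=load('w1'); print(onz(c,[[221.5,109.6]],.079))
E
```

```text
t: 4.35
ee_pos: [0.6005, -0.1967, 0.2032]
ee_rot: [-0.001, 0.837, 0.547, -0.0]
ft_force: [0.7, -0.1, -1.0]
width: 0.276
t 4.35 p [ 0.6005 -0.1967  0.2032] x [0.403 0.915 0.001] z [-0.001  0.002 -1.   ] q [-0.04  0.41  0.39  1.62 -0.17  1.14  1.55] F [ 0.7 -0.1 -1. ] w 0.276
shift [-0.05  0.09  5.11] turn [-0.01 -0.01  0.03] rows 3.065013074847016 0.033030926994423324
[[0.55976004 0.14315966 0.079     ]]
[[0.55963485 0.14357797 0.079     ]]
```

View pics/w3.png

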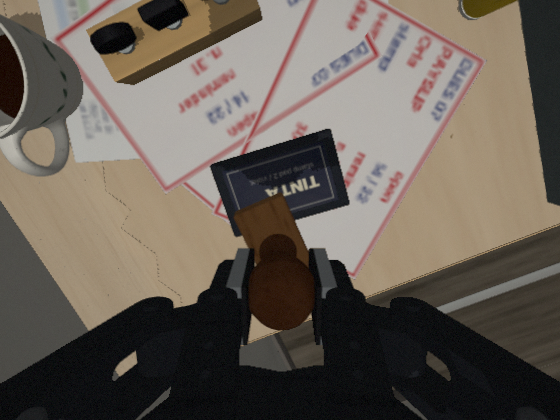

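The picture shows the stamp at (281,290), still held, above the pad whose corners are about (211,163), (332,129), (349,205) and (233,236).

```bash
python3 - <<'E'
from go import *
c=load('w3'); P=onz(c,[[211,163],[332,129],[349,205],[233,236]],.017); print(P,P.mean(0),np.linalg.norm(P[0]-P[1]),np.linalg.norm(P[1]-P[2]))
E
python3 -m jog '[[[0,0.1,1.3],[0,0,0],-0.9],[[0,0.1,2.6],[0,0,0],-0.9],[[0,0.1,3.8],[0,0,0],-0.9],[[0,0.1,4.5],[0,0,0],-0.9],[[0,0.1,4.7],[0,0,0],-0.9],[[0,0.1,4.8],[0,0,0],-0.9],[[0,0.1,4.8],[0,0,0],-0.9]]'; python3 - <<'E'
from go import *
st()
E
```

```text
[[ 0.55888031 -0.24808941  0.017     ]
 [ 0.57540717 -0.13374652  0.017     ]
 [ 0.64852207 -0.14506908  0.017     ]
 [ 0.63210976 -0.26084841  0.017     ]] [ 0.60372983 -0.19693836  0.017     ] 0.11553109291753214 0.07398640334294479
t: 5.1
ee_pos: [0.6041, -0.1997, 0.0612]
ee_rot: [0.001, 0.838, 0.546, 0.001]
ft_force: [-0.5, -0.7, -0.4]
width: 0.272
t 5.1 p [ 0.6041 -0.1997  0.0612] x [0.404 0.915 0.001] z [ 0.002 -0.    -1.   ] q [-0.    0.57  0.35  1.74 -0.24  0.88  1.6 ] F [-0.5 -0.7 -0.4] w 0.272
```

```bash
python3 -m jog '[[[0,0,0.2],[0,0,0],-0.9],[[0,0,0.3],[0,0,0],-0.9],[[0,0,0.38],[0,0,0],-0.9],[[0,0,0.42],[0,0,0],-0.9],[[0,0,0.42],[0,0,0],-0.9]]'; python3 - <<'E'
from go import *
st()
E
```

```text
t: 5.6
ee_pos: [0.6034, -0.2004, 0.0484]
ee_rot: [0.0, 0.838, 0.545, 0.0]
ft_force: [-1.4, -0.6, 3.4]
width: 0.276
t 5.6 p [ 0.6034 -0.2004  0.0484] x [0.405 0.914 0.   ] z [ 0.001 -0.    -1.   ] q [ 0.    0.58  0.34  1.74 -0.25  0.86  1.61] F [-1.4 -0.6  3.4] w 0.276
```

```bash
python3 -m jog '[[[0,0,0.04],[0,0,0],-0.9],[[0,0,0.04],[0,0,0],-0.5],[[0,0,0.04],[0,0,0],0],[[0,0,0.04],[0,0,0],0.5],[[0,0,0],[0,0,0],0.7],[[0,0,-0.5],[0,0,0],0.7],[[0,0,-1.5],[0,0,0],0.7],[[0,0,-3],[0,0,0],0.7],[[0,0,-4.5],[0,0,0],0.7],[[0,0,-5.5],[0,0,0],0.7],[[0,0,-5.5],[0,0,0],0.7]]'; python3 - <<'E'
from go import *
st(); plan([.50,-.22,.23],down(0)); cap('scene','s2'); cap('side','d2')
crop('s2',240,150,440,340,4,'c6')
E
```

```text
t: 6.7
ee_pos: [0.6062, -0.2017, 0.2197]
ee_rot: [0.004, 0.838, 0.545, 0.004]
ft_force: [-0.2, -0.9, 1.4]
width: 0.852
t 6.7 p [ 0.6062 -0.2017  0.2197] x [0.405 0.914 0.002] z [ 0.011 -0.003 -1.   ] q [-0.04  0.4   0.4   1.6  -0.17  1.16  1.55] F [-0.2 -0.9  1.4] w 0.852
shift [-1.99 -2.99 -0.38] turn [ 0.06 -0.06  8.26] rows 2.165736944658074 7.695219796828485
```

View pics/c6.png

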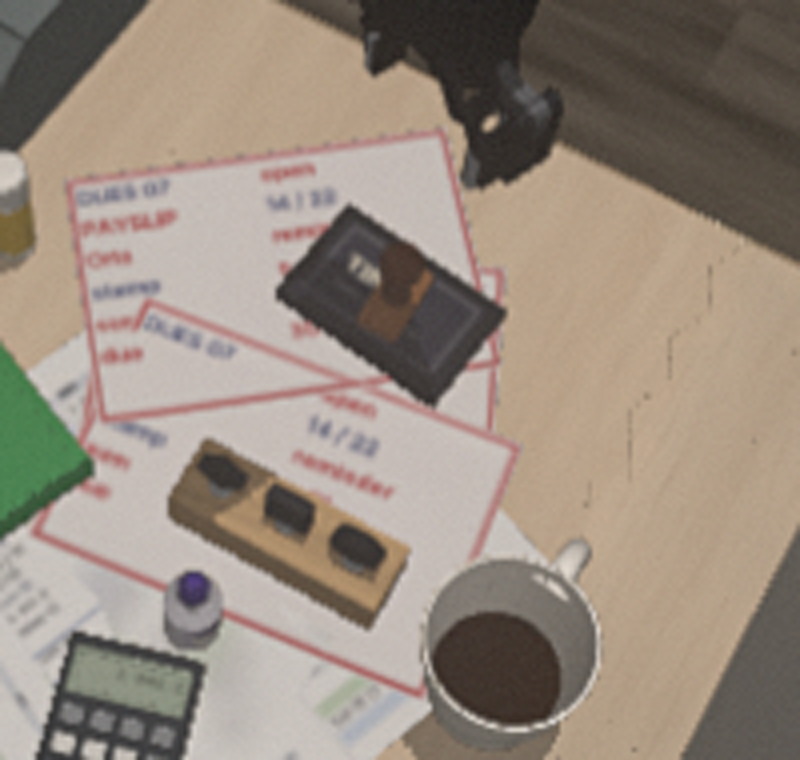

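View pics/d2.png

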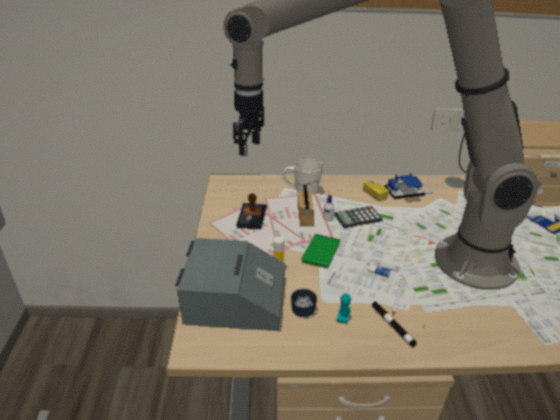

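The stamp stands upright on the pad, at scene (341,221) and side (252,205). Now I move towards the keys and turn so the jaws lie across the key thickness.

```bash
python3 -m jog '[[[-0.3,-0.4,0],[0,0,1],0.2],[[-0.6,-0.8,0],[0,0,2],0.2],[[-0.9,-1.2,0],[0,0,3],0.2],[[-1.2,-1.6,0],[0,0,4],0.2],[[-1.5,-2,0],[0,0,5],0.2],[[-1.5,-2,0],[0,0,6],0.2],[[-1.5,-2,0],[0,0,7],0.2],[[-1.5,-2,0],[0,0,8.2],0.2],[[-1.5,-2,0],[0,0,8.2],0.2],[[-1.5,-2,0],[0,0,8.2],0.2]]'; python3 - <<'E'
from go import *
cap('wrist','w4');st()
E
```

```text
t: 7.8
ee_pos: [0.5293, -0.2165, 0.2117]
ee_rot: [-0.0, 1.0, 0.006, -0.001]
ft_force: [0.4, 0.5, -0.7]
width: 0.602
t 7.85 p [ 0.5295 -0.2166  0.2119] x [ 1.     0.012 -0.001] z [-0.001  0.    -1.   ] q [-0.2   0.33  0.65  1.76 -0.22  1.12  0.53] F [-0.2  0.8  0.9] w 0.602
```

View pics/w4.png

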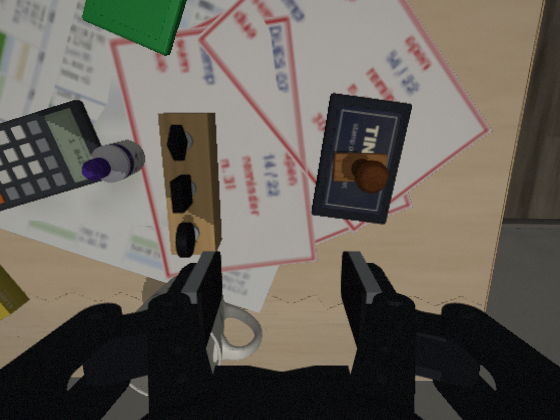

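```bash
python3 - <<'E'
from go import *
c=load('w4'); crop('w4',140,100,240,270,4,'c7'); W=world(c);H=W[:,:,2]
hsv=cv2.cvtColor(c['pixels'],cv2.COLOR_RGB2HSV)
m=((hsv[:,:,2]<60)&(H>.055)&(H<.09)&(abs(W[:,:,0]-.44)<.05)).astype(np.uint8)
k,l,s_,ce=cv2.connectedComponentsWithStats(m)
for i in range(1,k):
    if s_[i,4]>30:
        Q=W[l==i]; T=Q[Q[:,2]>np.percentile(Q[:,2],90)-.002]; print(s_[i],ce[i],Q.mean(0).round(4),Q.min(0).round(4),Q.max(0).round(4),'top',T.mean(0).round(4), np.ptp(T[:,1]))
m=((abs(H-.042)<.003)&(hsv[:,:,1]>60)&(abs(W[:,:,0]-.44)<.05)&(abs(W[:,:,1]+.22)<.09)).astype(np.uint8)
v,u=np.nonzero(m); P=onz(c,np.c_[u,v],.042)[:,:2].astype(np.float32); print(cv2.minAreaRect(P))
E
```

```text
[167 125  20  36 568] [176.62852113 142.45950704] [ 0.4462 -0.1763  0.0688] [ 0.4399 -0.1912  0.0552] [ 0.45   -0.1629  0.0783] top [ 0.4452 -0.1771  0.0756] 0.00853630436051378
[170 176  21  37 661] [180.29198185 193.72919818] [ 0.4476 -0.2171  0.0729] [ 0.4407 -0.2315  0.055 ] [ 0.4516 -0.2053  0.08  ] top [ 0.4459 -0.2187  0.0778] 0.025799432710585102
[176 223  19  34 559] [184.73166369 239.47763864] [ 0.4482 -0.2575  0.0712] [ 0.442  -0.2744  0.0553] [ 0.452  -0.2455  0.0789] top [ 0.4465 -0.2599  0.0768] 0.018757940341727175
((0.4296243488788605, -0.2190452218055725), (0.07603243738412857, 0.1295173019170761), 0.8842117190361023)
```

View pics/c7.png

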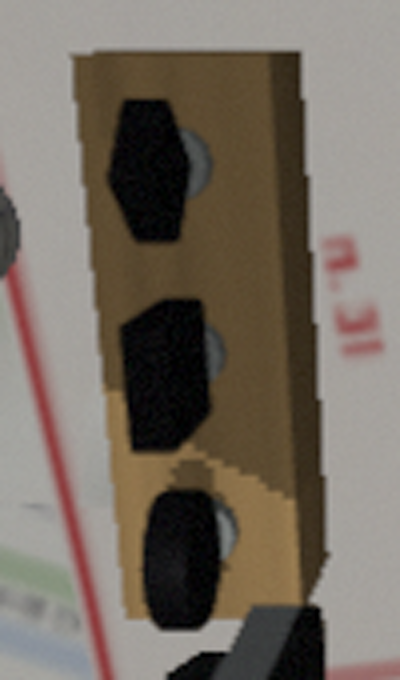

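Three candidates in w4: the one at (177,142) has a hexagonal outline with corners, so it is the diamond. The one at (180,194) is square-cornered. The one at (185,240) has a smoothly rounded outline, and the enlarged crop confirms it is the round key. It is the one nearest the mug.

```bash
python3 - <<'E'
from go import *
c=load('w4')
P=onz(c,[[158,114.2],[207.5,113.7],[171.7,254.3]],.042); print(P,np.linalg.norm(P[0]-P[1]),np.linalg.norm(P[0]-P[2])); print('centre',(P[1]+P[2])/2)
ctr=((P[1]+P[2])/2)[:2]; d=(P[0]-P[2])[:2]; d/=np.linalg.norm(d); print('key',ctr-d*.042, np.degrees(np.arctan2(d[1],d[0])))
cs=load('scene') # stand top corners from c2 crop
S=onz(cs,np.array([[257,400],[212,477],[510,540],[462,618]])/5+[240,180],.042); print(S,S.mean(0))
W=world(c); 
P=depthpts(c,[[90,168],[250,330]]); print(P)
E
```

```text
[[ 0.42410217 -0.15534518  0.042     ]
 [ 0.46618448 -0.15435481  0.042     ]
 [ 0.42650281 -0.28405967  0.042     ]] 0.042093957147649505 0.12873687571357953
centre [ 0.44634365 -0.21920724  0.042     ]
key [ 0.44712685 -0.26119994] 91.0684950819128
[[ 0.46197242 -0.15735872  0.042     ]
 [ 0.42049696 -0.15921429  0.042     ]
 [ 0.46357934 -0.28565572  0.042     ]
 [ 0.42203655 -0.28490569  0.042     ]] [ 0.44202132 -0.2217836   0.042     ]
[[ 0.38227622 -0.19522712  0.08247017]
 [ 0.49574574 -0.39565074 -0.00085357]]
```

```bash
python3 - <<'E'
from go import *
st(); plan([.445,-.261,.13],down(1))
E
```

```text
t 7.85 p [ 0.5295 -0.2166  0.2119] x [ 1.     0.012 -0.001] z [-0.001  0.    -1.   ] q [-0.2   0.33  0.65  1.76 -0.22  1.12  0.53] F [-0.2  0.8  0.9] w 0.602
shift [-2.83  1.45  2.74] turn [-0.    0.01 -0.04] rows 2.516393590726176 0.03932628774943691
```

```bash
python3 -m jog '[[[-1.4,0.7,0.3],[0,0,0],0],[[-2.83,1.45,1.2],[0,0,0],0],[[-2.83,1.45,2.2],[0,0,0],0],[[-2.83,1.45,2.74],[0,0,0],0],[[-2.83,1.45,2.74],[0,0,0],0],[[-2.83,1.45,2.74],[0,0,0],0],[[-2.83,1.45,2.74],[0,0,0],0]]' 80; python3 - <<'E'
from go import *
cap('wrist','w5');st(); crop('w5',180,120,400,330,3,'c8')
E
```

```text
t: 8.55
ee_pos: [0.4466, -0.2616, 0.1316]
ee_rot: [0.0, 1.0, 0.005, 0.001]
ft_force: [-0.4, -0.1, 0.4]
width: 0.497
t 8.6 p [ 0.4466 -0.2615  0.1316] x [1.    0.01  0.002] z [ 0.002 -0.001 -1.   ] q [-0.1   0.32  0.66  1.98 -0.25  0.92  0.69] F [ 0.9 -0.4  0.3] w 0.501
```

View pics/c8.png

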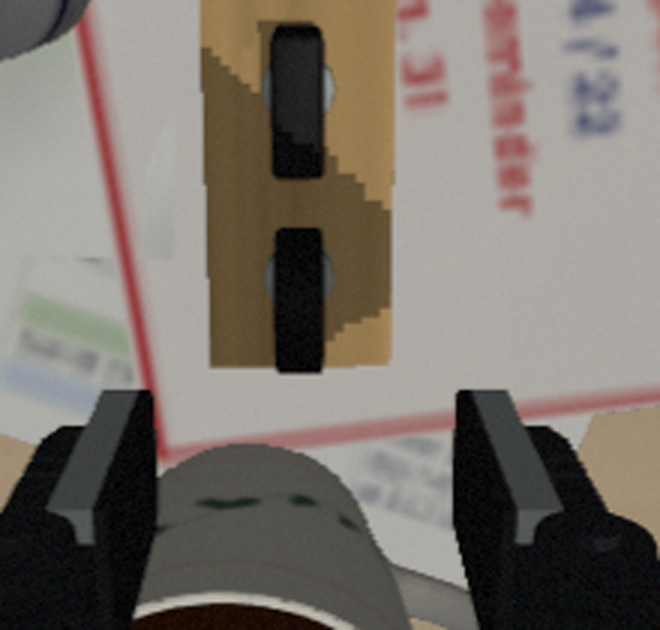

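```bash
python3 - <<'E'
from go import *
c=load('w5')
o,d=rays(c,[[280,196],[280,244.5],[280,129],[280,179.3]])
d/=np.linalg.norm(d,axis=1)[:,None]
b=d[0]+d[1]; P=o+b*(.0625-o[2])/b[2]; print('round ctr',P)
print(np.degrees(np.arccos(d[0]@d[1])), 'expect',2*np.degrees(np.arcsin(.0155/np.linalg.norm(P-o))))
print(onz(c,[[280,220]],.07))
plan([.4466,-.2615,.049],down(1))
E
```

```text
round ctr [ 0.44670436 -0.26122842  0.0625    ]
7.803302256039814 expect 7.992890179758461
[[ 0.44669451 -0.25867141  0.07      ]]
shift [-0.01 -0.    2.75] turn [ 0.01 -0.02 -0.05] rows 1.6522281927550755 0.05069034778755496
```

```bash
python3 -m jog '[[[0,0,1],[0,0,0],0],[[0,0,2],[0,0,0],0],[[0,0,2.6],[0,0,0],0],[[0,0,2.75],[0,0,0],0],[[0,0,2.75],[0,0,0],0],[[0,0,2.75],[0,0,0],-0.5],[[0,0,2.75],[0,0,0],-1],[[0,0,2.75],[0,0,0],-1],[[0,0,2.75],[0,0,0],-1],[[0,0,2.75],[0,0,0],-1]]' 80; python3 - <<'E'
from go import *
cap('wrist','w6');st(); crop('w6',180,120,400,330,3,'c9')
E
```

```text
t: 9.6
ee_pos: [0.4464, -0.2617, 0.0493]
ee_rot: [0.0, 1.0, 0.005, 0.001]
ft_force: [-0.6, 1.0, 6.1]
width: 0.103
t 9.65 p [ 0.4464 -0.2616  0.0493] x [1.    0.009 0.002] z [ 0.002 -0.    -1.   ] q [-0.03  0.45  0.59  2.04 -0.36  0.75  0.79] F [-0.8  0.5  6.6] w 0.101
```

View pics/c9.png

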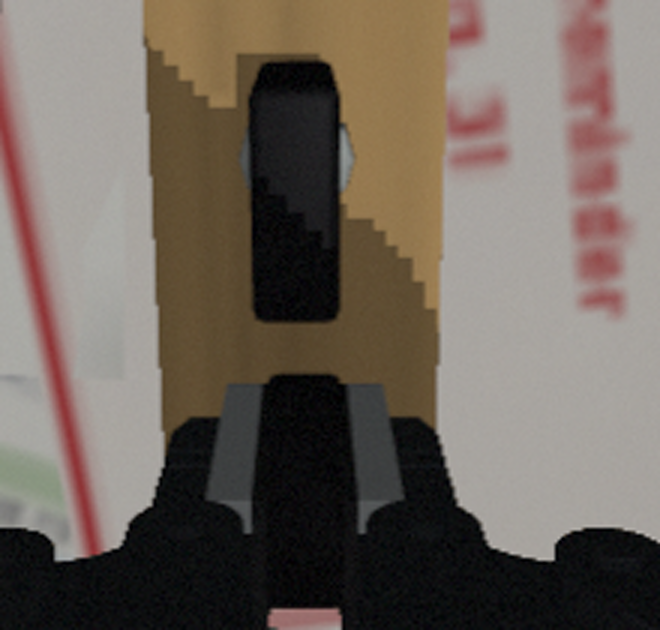

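```bash
python3 -m jog '[[[0,0,-0.3],[0,0,0],-1],[[0,0,-0.8],[0,0,0],-1],[[0,0,-1.5],[0,0,0],-1],[[0,0,-2.2],[0,0,0],-1],[[0,0,-3],[0,0,0],-1],[[0,0,-3.8],[0,0,0],-1],[[0,0,-4.5],[0,0,0],-1],[[0,0,-5],[0,0,0],-1],[[0,0,-5],[0,0,0],-1]]'; python3 - <<'E'
from go import *
cap('wrist','w7');cap('scene','s7');cap('side','d7');st(); crop('w7',160,120,400,330,3,'c10')
crop('s7',270,220,390,320,5,'c11')
E
```

```text
t: 10.55
ee_pos: [0.4468, -0.2622, 0.201]
ee_rot: [0.001, 1.0, 0.004, 0.003]
ft_force: [0.2, 0.6, -0.9]
width: 0.102
t 10.7 p [ 0.4449 -0.2609  0.1976] x [ 1.     0.009 -0.001] z [-0.001  0.001 -1.   ] q [-0.15  0.24  0.7   1.91 -0.17  1.06  0.63] F [-0.3  0.4 -0.2] w 0.102
```

View pics/c10.png

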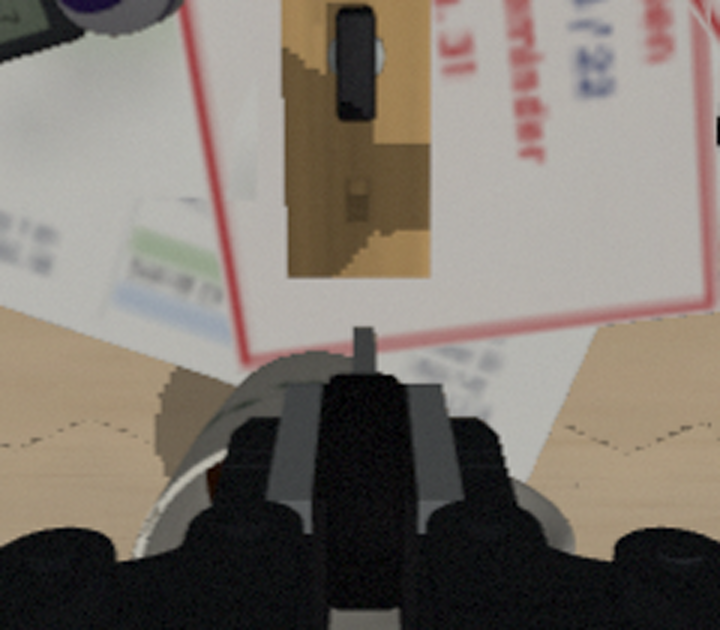

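View pics/d7.png

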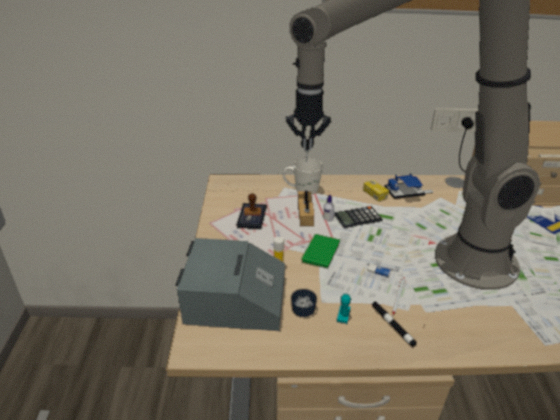

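The key is in the jaws, its blade tip at w7 (281,229), and its slot in the stand is empty. The other two keys have not moved. Now to a pose square to the plate with 70 mm clearance or more.

```bash
cat >> go.py <<'E'
def lock(psi=-5.0,hole=(.5597,.1433,.079)):
    a=np.radians(psi); f=np.array([np.cos(a),np.sin(a),0]); y=np.array([-np.sin(a),np.cos(a),0]); s,cc=np.sin(np.radians(35)),np.cos(np.radians(35))
    n=-s*f+np.array([0,0,cc]); z=-n; return np.array(hole),n,y,cc*f+np.array([0,0,s]),R.from_matrix(np.c_[y,np.cross(z,y),z])
E
python3 - <<'E'
from go import *
h,n,y,x,Rt=lock(); c=load('w7')
from cell import monitor
s,p,R0=tool(); print(proj(c,[p+R0.apply([0,0,.0413]),p]), 'tip seen 281.3,229')
plan(h+n*.14,Rt); print(h+n*.14)
E
```

```text
[[276.18530826 231.82865222]
 [275.43579314 263.54823512]] tip seen 281.3,229
shift [  1.28 -13.69   0.14] turn [ -3.55   3.22 -10.2 ] rows 8.253079116505301 10.498945207382642
[0.47970487 0.15029867 0.19368129]
```

```bash
python3 -m jog '[[[0.1,-1,0],[-0.3,0.3,-0.9],-1],[[0.2,-2.2,0],[-0.6,0.6,-1.8],-1],[[0.4,-3.5,0],[-0.96,0.87,-2.75],-1],[[0.5,-4.8,0],[-1.3,1.17,-3.7],-1],[[0.6,-6.1,0],[-1.62,1.46,-4.63],-1],[[0.7,-7.4,0],[-1.94,1.76,-5.57],-1],[[0.8,-8.7,0],[-2.26,2.05,-6.5],-1],[[1,-10,0],[-2.6,2.35,-7.45],-1],[[1.1,-11.3,0],[-2.9,2.64,-8.35],-1],[[1.2,-12.5,0.1],[-3.25,2.93,-9.3],-1],[[1.28,-13.4,0.14],[-3.55,3.22,-10.2],-1],[[1.28,-13.69,0.14],[-3.55,3.22,-10.2],-1]]'; python3 - <<'E'
from go import *
st(); h,n,y,x,Rt=lock(); plan(h+n*.14,Rt); print(Rt.as_matrix())
E
```

```text
t: 11.9
ee_pos: [0.478, 0.1509, 0.1916]
ee_rot: [0.222, 0.702, 0.646, 0.202]
ft_force: [-0.2, -1.0, -1.3]
width: 0.101
t 11.9 p [0.478  0.1509 0.1916] x [ 0.084  0.996 -0.003] z [ 0.57 -0.05 -0.82] q [-0.74 -0.07  0.08  2.34  0.84  0.56  0.16] F [-0.2 -1.  -1.3] w 0.101
shift [-0.02  0.09 -0.02] turn [-0.02  0.    0.03] rows 0.05524805442916848 0.03358950830697038
[[ 8.71557427e-02  8.16034923e-01  5.71393805e-01]
 [ 9.96194698e-01 -7.13938048e-02 -4.99904803e-02]
 [-5.55111512e-17  5.73576436e-01 -8.19152044e-01]]
```

```bash
python3 -m jog '[[[0,0,0],[0,0,0],-1],[[0,0,0],[0,0,0],-1]]'; python3 - <<'E'
from go import *
st(); c=cap('wrist','w8'); st(); crop('w8',180,60,400,270,3.5,'c12'); s,p,R0=tool(); print(proj(c,[p+R0.apply([0,0,.0413])]))
E
```

```text
t: 12.1
ee_pos: [0.4803, 0.1483, 0.1936]
ee_rot: [0.222, 0.705, 0.643, 0.202]
ft_force: [-0.6, -0.7, -0.3]
width: 0.102
t 12.1 p [0.4803 0.1483 0.1936] x [ 0.092  0.996 -0.   ] z [ 0.571 -0.053 -0.819] q [-0.74 -0.07  0.08  2.34  0.84  0.56  0.17] F [-0.6 -0.7 -0.3] w 0.102
t 12.15 p [0.4805 0.1482 0.1938] x [ 0.092  0.996 -0.   ] z [ 0.571 -0.053 -0.819] q [-0.74 -0.07  0.08  2.34  0.84  0.56  0.17] F [ 0.9 -0.2 -0.7] w 0.096
[[279.05044647 234.85930227]]
```

View pics/w8.png

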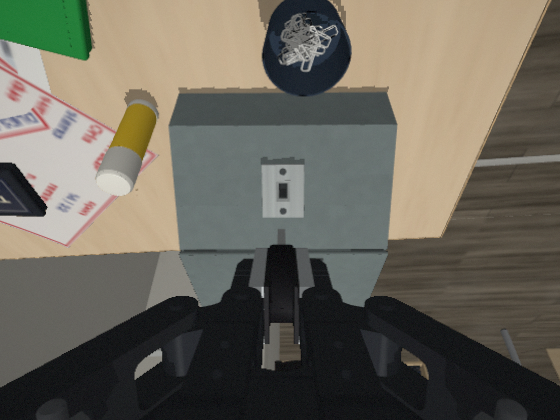

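View pics/c12.png

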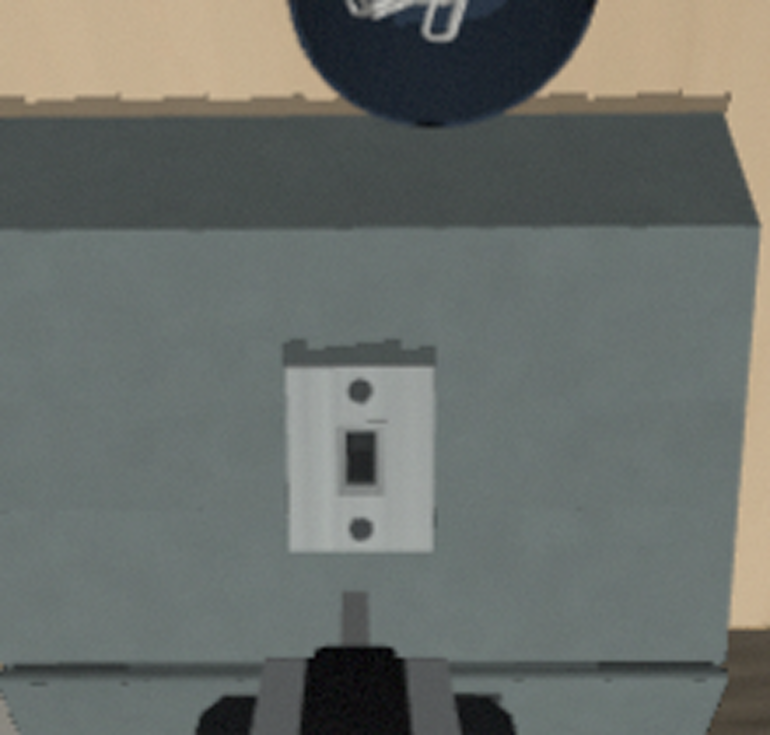

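```bash
python3 - <<'E'
from go import *
c=load('w8'); print('fx',c['fx'])
s,p,R0=tool(); T=R0.as_matrix()
W=world(c)
pts=np.concatenate([W[172:212,265:275].reshape(-1,3),W[172:212,291:301].reshape(-1,3)])
m=pts.mean(0); u,sv,vt=np.linalg.svd(pts-m); nn=vt[2]*np.sign(vt[2][2]); 
print('plate mean',m.round(4),'normal',nn.round(3),'tilt',np.degrees(np.arccos(nn[2])),'yaw',np.degrees(np.arctan2(-nn[1],-nn[0])),'rms',sv[2]/len(pts)**.5)
o,d=rays(c,[[283,191.3]]); h,n,*_=lock()
k=((m-o)@n)/(d[0]@n); H=o+d[0]*k; print('hole',H)
for uv,dy in (([281.4,229.1],-3),):
    for off in (0,-1,-3):
        print(off,proj(c,[p+R0.apply([0,off/1000,.0413])]))
print('hole in tool',R0.inv().apply(H-p))
# blade pixels cast to plane through tool y offset 0: tip in plane z_tool=.0413
o,d=rays(c,[[281.4,229.1],[281.4,240]]); zt=T[:,2]
for dd in d:
    q=o+dd*(((p+zt*.0413-o)@zt)/(dd@zt)); print('cast in tool',R0.inv().apply(q-p))
E
```

```text
fx 354.872733213268
plate mean [0.5582 0.1433 0.0802] normal [ 0.625 -0.053  0.779] tilt 38.82980023248387 yaw 175.18635027346102 rms 0.009318967991860525
hole [0.55798793 0.14367607 0.07999719]
0 [[279.05044647 234.85930227]]
-1 [[279.04751216 233.14200319]]
-3 [[279.0416148  229.69334472]]
hole in tool [ 0.00265485 -0.00175182  0.13772462]
cast in tool [ 0.001289   -0.00334293  0.0413    ]
cast in tool [0.00128996 0.00300986 0.0413    ]
```

The picture shows the plate square to the tool. The keyhole centre is at (283,191) and the blade tip at (281,229), so it is about 1.4 mm off in tool x and in tool y.

```bash
python3 -m jog '[[[0.05,-0.05,0.6],[0,0,0],-1],[[0.05,-0.05,1.4],[0,0,0],-1],[[0.05,-0.05,2.1],[0,0,0],-1],[[0.05,-0.05,2.5],[0,0,0],-1],[[0.05,-0.05,2.5],[0,0,0],-1],[[0.05,-0.05,2.5],[0,0,0],-1],[[0.05,-0.05,2.5],[0,0,0],-1]]'; python3 - <<'E'
from go import *
st(); c=cap('wrist','w9'); crop('w9',220,130,340,280,5,'c13'); s,p,R0=tool(); print(proj(c,[p+R0.apply([0,0,.0413])]))
E
```

```text
t: 12.85
ee_pos: [0.5222, 0.1474, 0.1324]
ee_rot: [0.222, 0.704, 0.644, 0.204]
ft_force: [-0.6, -0.3, -0.7]
width: 0.1
t 12.85 p [0.5222 0.1474 0.1324] x [0.089 0.996 0.001] z [ 0.573 -0.05  -0.818] q [-0.7   0.12  0.13  2.34  1.1   0.39 -0.07] F [-0.6 -0.3 -0.7] w 0.1
[[279.75502637 234.4781332 ]]
```

View pics/c13.png

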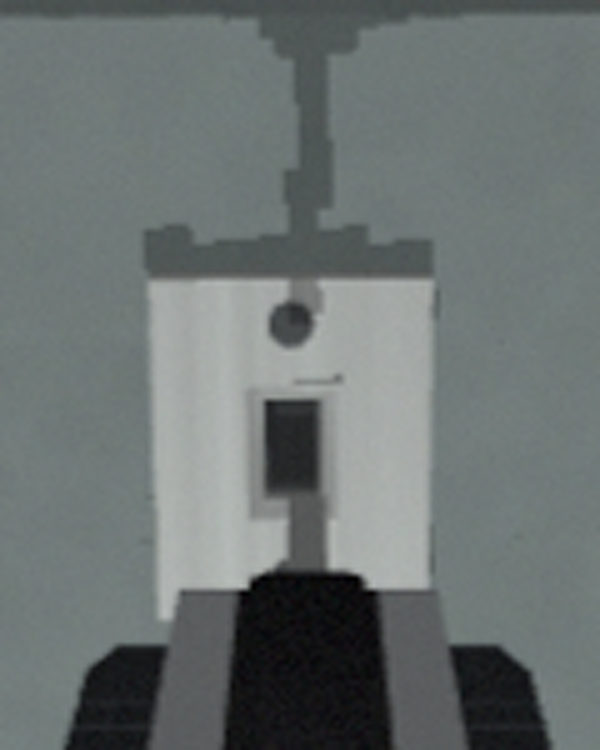

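```bash
python3 - <<'E'
from go import *
c=load('w9'); s,p,R0=tool(); zt=R0.as_matrix()[:,2]
print(R0.inv().apply(np.array([.558,.1437,.0795])-p))
def cast(uv,z):
    o,d=rays(c,[uv]); d=d[0]; return R0.inv().apply(o+d*(((p+zt*z-o)@zt)/(d@zt))-p)*1e3
print('tip edge',cast([281.4,130+498/5],.0413)); 
for z in (.060,.0625,.065): print('hole',z,cast([278.2,220.6],z))
L=cast([220+150/5,200],.0625)[0];Rr=cast([220+433/5,200],.0625)[0]; print('plate width at .0625',Rr-L,(L+Rr)/2)
E
```

```text
[-0.00084787 -0.00096551  0.0640938 ]
tip edge [ 0.90387564 -2.83079945 41.3       ]
hole 0.06 [-1.00037844 -1.90749705 60.        ]
hole 0.0625 [-1.02323347 -1.09314646 62.5       ]
hole 0.065 [-1.04608851 -0.27879586 65.        ]
plate width at .0625 33.705941768500786 -0.9253878252706871
```

```bash
python3 -m jog '[[[-0.06,-0.04,0.1],[0,0,0],-1],[[-0.06,-0.04,0.3],[0,0,0],-1],[[-0.06,-0.04,0.4],[0,0,0],-1],[[-0.06,-0.04,0.4],[0,0,0],-1],[[-0.06,-0.04,0.4],[0,0,0],-1],[[-0.06,-0.04,0.4],[0,0,0],-1]]'; python3 - <<'E'
from go import *
st(); c=cap('wrist','w10'); crop('w10',220,130,340,280,5,'c14');st()
E
```

```text
t: 13.5
ee_pos: [0.5276, 0.1454, 0.121]
ee_rot: [0.222, 0.703, 0.644, 0.203]
ft_force: [0.2, -0.2, 0.3]
width: 0.098
t 13.5 p [0.5276 0.1454 0.121 ] x [ 0.088  0.996 -0.   ] z [ 0.572 -0.05  -0.819] q [-0.7   0.15  0.14  2.34  1.16  0.37 -0.13] F [ 0.2 -0.2  0.3] w 0.098
t 13.55 p [0.5277 0.1454 0.1211] x [0.088 0.996 0.   ] z [ 0.572 -0.05  -0.819] q [-0.7   0.15  0.14  2.34  1.16  0.37 -0.13] F [ 0.4  1.3 -0.7] w 0.103
```

View pics/c14.png

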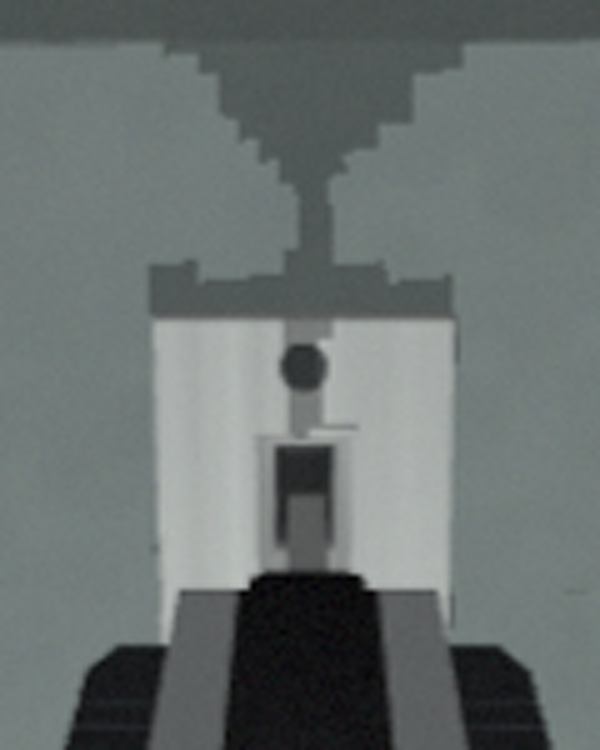

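The blade is centred over the slot (crop u 307 against 303). Next I check the offset along the slope.

```bash
python3 - <<'E'
from go import *
c=load('w10'); s,p,R0=tool(); zt=R0.as_matrix()[:,2]
def cast(uv,z):
    o,d=rays(c,[uv]); d=d[0]; return R0.inv().apply(o+d*(((p+zt*z-o)@zt)/(d@zt))-p)*1e3
Z=R0.inv().apply(np.array([.558,.1437,.0795])-p); print(Z)
print('tip',cast([220+307/5,130+494/5],.0413))
for z in (.048,.050,.052):
  L=cast([220+154.5/5,200],z)[0];Rr=cast([220+454.5/5,200],z)[0]
  print(z,'w',Rr-L,'mid',(Rr+L)/2,'plate low edge',cast([280,130+318/5],z)[1]+22,'slot edge',cast([280.6,130+437/5],z)[1]+8.5,'ctr',cast([280.6,231],z))
E
```

```text
[0.00092679 0.00096609 0.05149264]
tip [ 1.12061443 -3.30455037 41.3       ]
0.048 w 33.20502091216828 mid 0.8517130392478922 plate low edge 0.5481530930113152 slot edge 0.7856926806819526 ctr [ 0.67190926  0.3699402  48.        ]
0.05 w 33.554571483184205 mid 0.8503903114256675 plate low edge 1.0353406339610949 slot edge 1.4174958452726925 ctr [ 0.66869373  1.08684656 50.        ]
0.052 w 33.90412205420013 mid 0.8490675836034374 plate low edge 1.5225281749108817 slot edge 2.04929900986342 ctr [ 0.6654782   1.80375292 52.        ]
```

```bash
python3 -m jog '[[[-0.01,0.05,0.1],[0,0,0],-1],[[-0.01,0.05,0.2],[0,0,0],-1],[[-0.01,0.05,0.35],[0,0,0],-1],[[-0.01,0.05,0.5],[0,0,0],-1],[[-0.01,0.05,0.6],[0,0,0],-1],[[-0.01,0.05,0.7],[0,0,0],-1],[[-0.01,0.05,0.7],[0,0,0],-1]]'; python3 - <<'E'
from go import *
st(); c=cap('wrist','w11'); crop('w11',220,130,340,280,5,'c15');st()
E
```

```text
t: 14.25
ee_pos: [0.5409, 0.1437, 0.1043]
ee_rot: [0.222, 0.703, 0.644, 0.203]
ft_force: [-0.1, 0.3, -0.7]
width: 0.103
t 14.25 p [0.5409 0.1437 0.1043] x [ 0.088  0.996 -0.001] z [ 0.572 -0.051 -0.819] q [-0.69  0.2   0.16  2.33  1.26  0.33 -0.22] F [-0.1  0.3 -0.7] w 0.103
t 14.3 p [0.5408 0.1438 0.1044] x [ 0.088  0.996 -0.   ] z [ 0.572 -0.051 -0.819] q [-0.69  0.2   0.16  2.33  1.26  0.33 -0.22] F [ 0.   0.1 -0.7] w 0.103
```

View pics/c15.png

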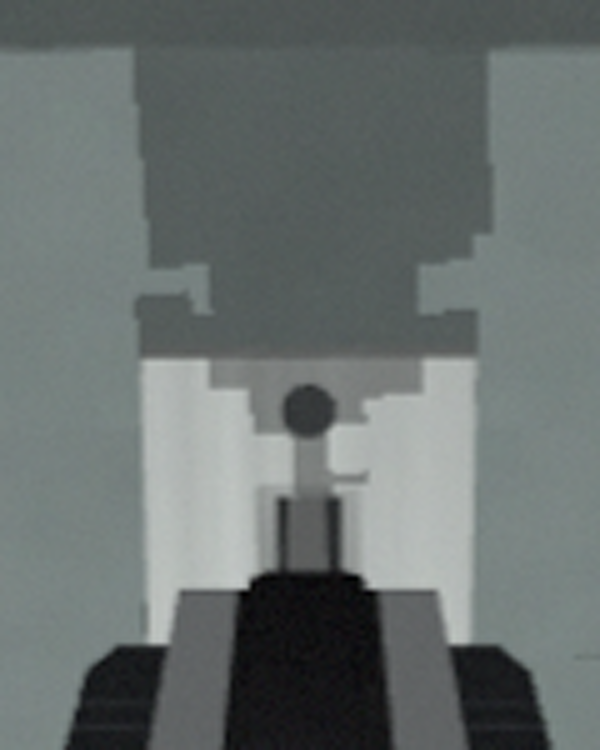

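The blade has entered the slot centred (crop (309,500)) and there is no force.

```bash
python3 -m jog '[[[0,0,0.15],[0,0,0],-1],[[0,0,0.3],[0,0,0],-1],[[0,0,0.45],[0,0,0],-1],[[0,0,0.55],[0,0,0],-1],[[0,0,0.65],[0,0,0],-1],[[0,0,0.72],[0,0,0],-1],[[0,0,0.76],[0,0,0],-1],[[0,0,0.76],[0,0,0],-1]]'; python3 - <<'E'
from go import *
st(); c=cap('wrist','w12'); crop('w12',220,130,340,280,5,'c16');st()
E
```

```text
t: 15.1
ee_pos: [0.554, 0.1427, 0.0859]
ee_rot: [0.222, 0.703, 0.644, 0.203]
ft_force: [0.3, -0.6, -0.7]
width: 0.101
t 15.1 p [0.554  0.1427 0.0859] x [ 0.088  0.996 -0.   ] z [ 0.572 -0.05  -0.819] q [-0.68  0.26  0.18  2.31  1.39  0.3  -0.35] F [ 0.3 -0.6 -0.7] w 0.101
t 15.15 p [0.5539 0.1427 0.086 ] x [ 0.088  0.996 -0.   ] z [ 0.572 -0.05  -0.819] q [-0.68  0.26  0.18  2.31  1.39  0.3  -0.35] F [ 0.3 -0.4 -1.1] w 0.104
```

View pics/c16.png

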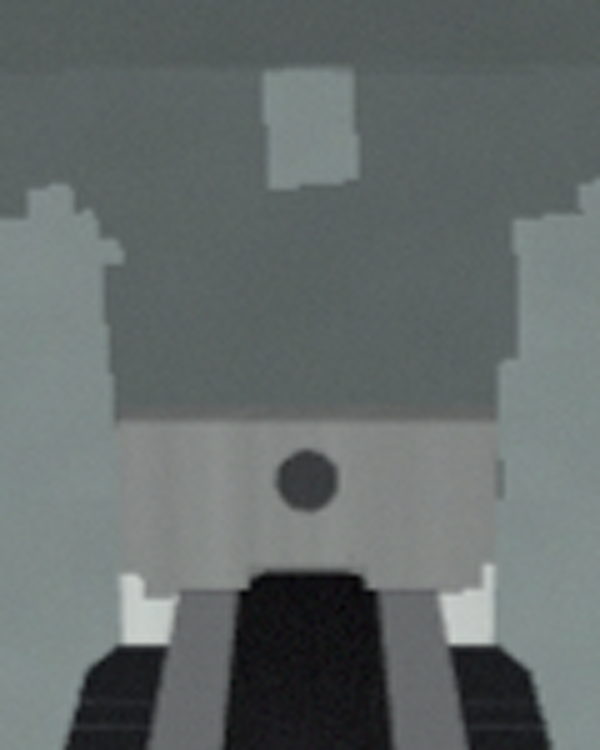

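```bash
python3 -m jog '[[[0,0,0.05],[0,0,0],-1],[[0,0,0.1],[0,0,0],-1],[[0,0,0.1],[0,0,0],-1]]'; python3 - <<'E'
from go import *
st()
E
```

```text
t: 15.45
ee_pos: [0.5548, 0.1428, 0.085]
ee_rot: [0.223, 0.703, 0.644, 0.204]
ft_force: [-19.3, -1.6, 25.3]
width: 0.102
t 15.45 p [0.5548 0.1428 0.085 ] x [0.087 0.996 0.001] z [ 0.574 -0.05  -0.818] q [-0.68  0.26  0.18  2.31  1.41  0.29 -0.37] F [-19.3  -1.6  25.3] w 0.102
```

The force of 32 N lies along the plate normal at the expected depth, so the collar is home. I ease the push a little and start the turn.

```bash
python3 -m jog '[[[0,0,-0.02],[0,0,0],-1],[[0,0,-0.02],[0,0,0.5],-1],[[0,0,-0.02],[0,0,1],-1],[[0,0,-0.02],[0,0,1.5],-1],[[0,0,-0.02],[0,0,2],-1],[[0,0,-0.02],[0,0,2.5],-1],[[0,0,-0.02],[0,0,3],-1],[[0,0,-0.02],[0,0,3],-1]]'; python3 - <<'E'
from go import *
st(); s=tool()[0]; print(s['moment'])
E
```

```text
t: 16.25
ee_pos: [0.5548, 0.1429, 0.0851]
ee_rot: [0.175, 0.822, 0.483, 0.246]
ft_force: [-13.5, -0.8, 17.0]
width: 0.101
t 16.25 p [0.5548 0.1429 0.0851] x [0.412 0.881 0.235] z [ 0.573 -0.05  -0.818] q [-0.69  0.26  0.19  2.31  1.41  0.29 -0.78] F [-13.5  -0.8  17. ] w 0.101
[-0.3928276   0.92339574 -0.20624979]
```

The moment about the key axis is 0.10 N m, the core's stated drag, so the core is turning. Continuing.

```bash
python3 -m jog '[[[0,0,0],[0,0,0.6],-1],[[0,0,0],[0,0,1.2],-1],[[0,0,0],[0,0,1.8],-1],[[0,0,0],[0,0,2.4],-1],[[0,0,0],[0,0,3],-1],[[0,0,0],[0,0,3.6],-1],[[0,0,0],[0,0,4.2],-1],[[0,0,0],[0,0,4.8],-1],[[0,0,0],[0,0,5.4],-1],[[0,0,0],[0,0,5.6],-1],[[0,0,0],[0,0,5.6],-1],[[0,0,0],[0,0,5.6],-1]]'; python3 - <<'E'
from go import *
st(); s=tool()[0]; print(s['moment']); cap('side','d13'); cap('scene','s13');crop('d13',150,180,350,350,4,'c17'); crop('s13',150,60,320,240,4,'c18')
E
```

```text
t: 17.45
ee_pos: [0.5548, 0.1427, 0.0851]
ee_rot: [0.068, 0.944, 0.134, 0.294]
ft_force: [-13.2, -1.3, 17.8]
width: 0.101
t 17.45 p [0.5548 0.1427 0.0851] x [0.791 0.294 0.537] z [ 0.573 -0.05  -0.818] q [-0.71  0.26  0.21  2.31  1.4   0.29 -1.56] F [-13.2  -1.3  17.8] w 0.101
[-0.41192733  0.98368706 -0.22736736]
```

View pics/c17.png

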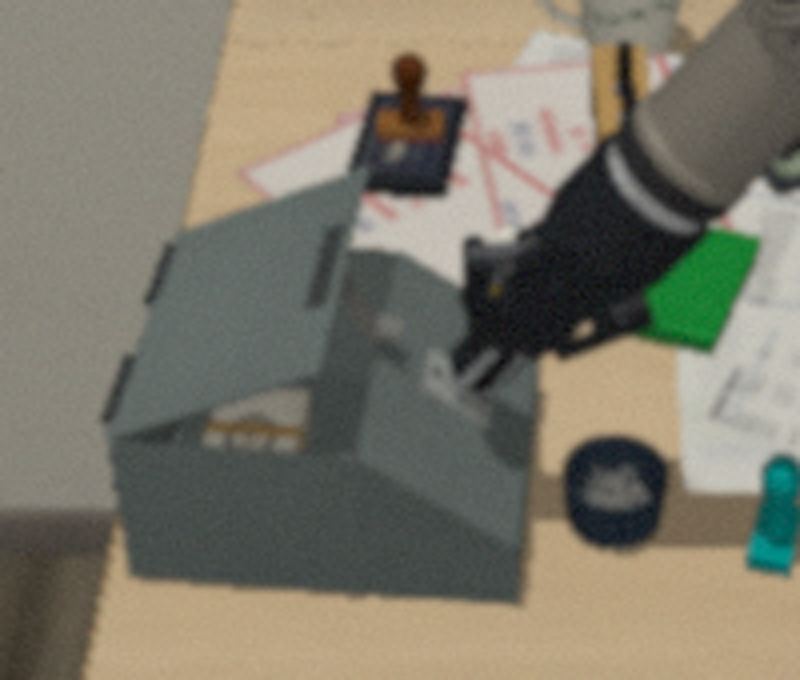

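View pics/c18.png

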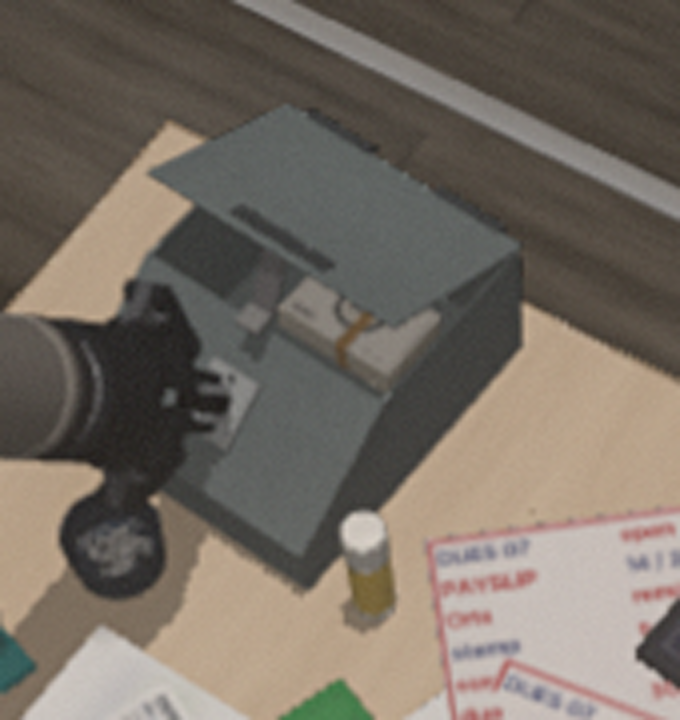

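The lid is open in both views, at side (215,260) and scene (235,115), and the stamp still stands on the pad. I unload the push, release and back out along the key axis.

```bash
python3 -m jog '[[[0,0,-0.03],[0,0,0],-1],[[0,0,-0.03],[0,0,0],-0.7],[[0,0,-0.03],[0,0,0],-0.4],[[0,0,-0.03],[0,0,0],-0.1],[[0,0,-0.03],[0,0,0],0],[[0,0,-0.2],[0,0,0],0],[[0,0,-0.6],[0,0,0],0],[[0,0,-1.2],[0,0,0],0],[[0,0,-2],[0,0,0],0],[[0,0,-3],[0,0,0],0],[[0,0,-3.5],[0,0,0],0],[[0,0,-3.5],[0,0,0],0]]'; python3 - <<'E'
from go import *
st(); cap('wrist','w14'); cap('side','d14'); cap('scene','s14');crop('d14',150,160,350,350,4,'c19'); crop('s14',150,60,320,240,4,'c20')
E
```

```text
t: 18.75
ee_pos: [0.4954, 0.1488, 0.1719]
ee_rot: [0.067, 0.944, 0.134, 0.295]
ft_force: [-1.0, 0.8, -0.2]
width: 0.499
t 18.75 p [0.4954 0.1488 0.1719] x [0.79  0.293 0.539] z [ 0.575 -0.048 -0.817] q [-0.73 -0.01  0.1   2.35  0.92  0.49 -1.11] F [-1.   0.8 -0.2] w 0.499
```

View pics/w14.png

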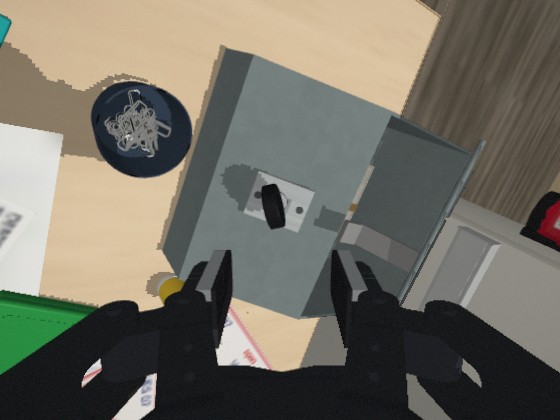

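View pics/c19.png

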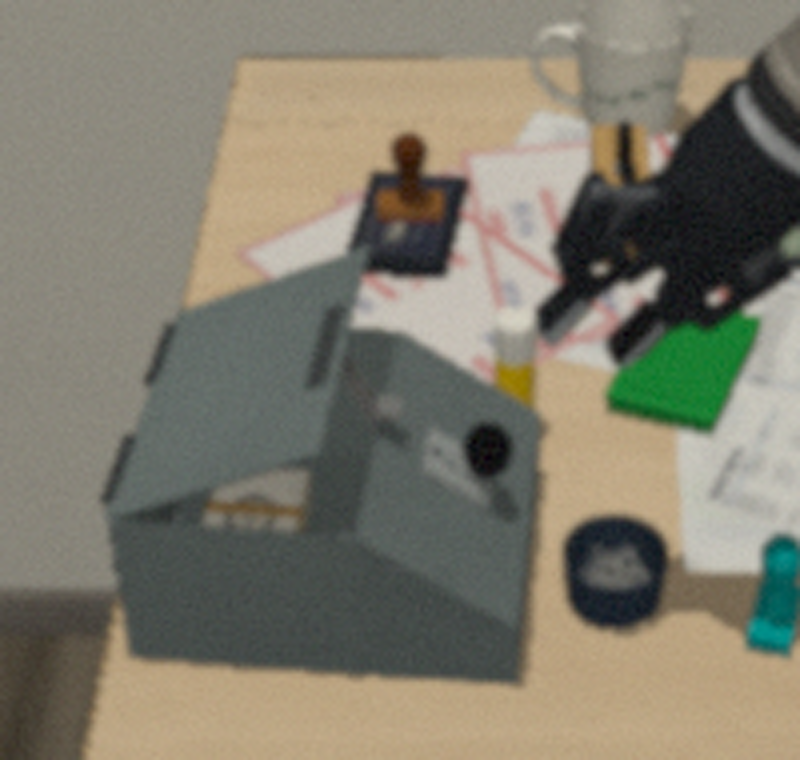

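View pics/s14.png

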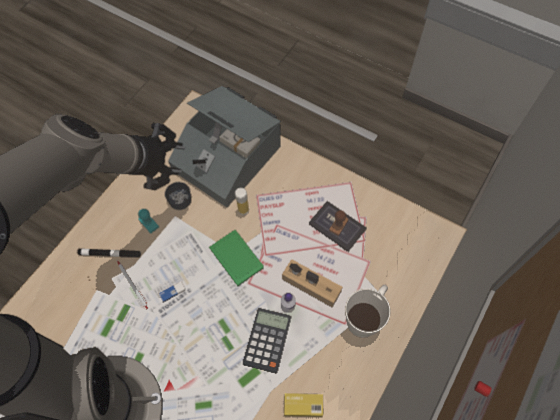

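The key stays in the lock at w14 (273,206) and side (272,272), the lid is open and the stamp stands. Next a numeric check that the key is home.

```bash
python3 - <<'E'
from go import *
c=load('w14'); W=world(c); hole,n,y,x,_=lock(hole=(.558,.1437,.0795))
hsv=cv2.cvtColor(c['pixels'],cv2.COLOR_RGB2HSV)
m=np.zeros((420,560),bool); m[180:235,255:292]=True; m&=hsv[:,:,2]<50
D=(W-hole)@n; X=(W-hole)@x; Y=(W-hole)@y
print('head height pct',np.percentile(D[m],[5,50,90,97])*1e3,'expect top 36'); t=m&(D>.03)
print('top centroid x,y mm',X[t].mean()*1e3,Y[t].mean()*1e3)
pl=(hsv[:,:,2]>110)&(abs(X)<.02)&(abs(Y)<.015)&(abs(D)<.01); print('plate D',np.median(D[pl])*1e3)
for a,b in (('w8','glue'),):pass
A=load('scene');B=load('s14'); da=abs(A['pixels'].astype(int)-B['pixels']).sum(2)
for nme,(u,v) in dict(ink=(288,299),glue=(241,201),mug=(366,315),tub=(178,195),dia=(295,267),sq=(312,276)).items(): print(nme,da[v-8:v+9,u-8:u+9].mean().round(1))
E
```

```text
head height pct [19.72943292 32.3758354  35.03724324 35.52006101] expect top 36
top centroid x,y mm -4.446214650490588 1.9248435948210223
plate D -1.2349392324356605
ink 15.2
glue 13.9
mug 9.0
tub 36.2
dia 13.6
sq 13.1
```

```bash
python3 - <<'E'
from go import *
hole,n,y,x,_=lock(hole=(.558,.1437,.0795))
for nm,(r0,r1,c0,c1) in {'w14':(175,240,255,292),'d14':(262,282,264,280),'s14':(150,172,190,210)}.items():
    c=load(nm); hsv=cv2.cvtColor(c['pixels'],cv2.COLOR_RGB2HSV)
    m=np.zeros((420,560),np.uint8); m[r0:r1,c0:c1]=(hsv[r0:r1,c0:c1,2]<50)
    k,l,s,ce=cv2.connectedComponentsWithStats(m); i=1+np.argmax(s[1:,4])
    mb=s[i]; u=[mb[0]+mb[2]/2-.5,mb[1]+mb[3]/2-.5]
    (cu,cs,ca)=cv2.minAreaRect(cv2.findContours((l==i).astype(np.uint8),0,2)[0][0])
    o,d=rays(c,[cu]); d=d[0]; P=o+d*(((hole+n*.0205-o)@n)/(d@n))
    print(nm,s[i],cu,cs,'head x,y rel hole mm',(P-hole)@x*1e3,(P-hole)@y*1e3)
crop('w14',210,140,350,260,5,'c21')
E
```

```text
w14 [260 184  25  45 767] (272.4915466308594, 205.96347045898438) (43.472843170166016, 18.963153839111328) head x,y rel hole mm -4.201089563944623 1.110333722113481
d14 [267 266  10  13 107] (271.5, 272.0) (12.0, 9.0) head x,y rel hole mm -2.929582567531223 3.2739364814865524
s14 [193 160  12   4  36] (198.5, 161.5) (3.0, 11.0) head x,y rel hole mm -4.719868984312978 0.6573489776388911
```

View pics/c21.png

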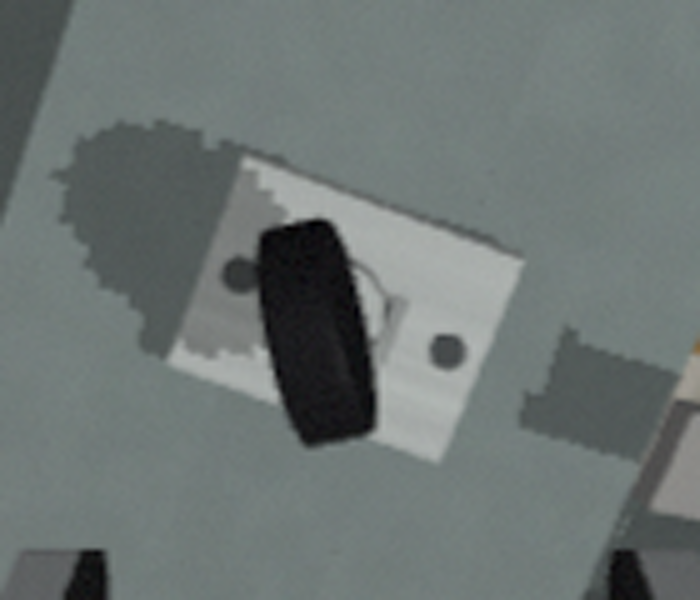

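The head looks 3–4 mm low on the slope, so I compare the collar and head with the plate's screws in this same picture.

```bash
python3 - <<'E'
from go import *
hole,n,y,x,_=lock(hole=(.558,.1437,.0795)); c=load('w14')
def cast(p5,h):
    o,d=rays(c,[[210+p5[0]/5,140+p5[1]/5]]); d=d[0]; P=o+d*(((hole+n*h-o)@n)/(d@n)); return np.array([(P-hole)@x,(P-hole)@y])*1e3
print('screws',cast((240,275),0),cast((448,352),0))
cor=[cast(p,0) for p in ((243,155),(523,262),(438,463),(168,360))]; print('corners',np.round(cor,1),np.mean(cor,0))
for p in ((375,268),(386,290),(389,310),(386,330),(383,350)): print('collar edge',cast(p,.006))
for p in ((262,235),(325,222),(375,430),(308,445)): print('head pt',cast(p,.0205))
print('slot edge',cast((397,297),0),cast((408,303),0))
E
```

```text
screws [-15.47148156  -0.39658005] [17.52647385 -0.36414807]
corners [[-21.2  16.5]
 [ 22.7  16.4]
 [ 22.7 -17.2]
 [-21.  -16.5]] [ 0.78106867 -0.19734301]
collar edge [2.08881994 9.05900956]
collar edge [4.75175584 6.58888079]
collar edge [6.24381916 3.96494628]
collar edge [6.93288359 1.01200661]
collar edge [ 7.62625602 -1.95947476]
head pt [-15.22254258  11.06265101]
head pt [-7.94934599 15.77635941]
head pt [ 9.00438504 -9.2745055 ]
head pt [  1.10640381 -14.66761263]
slot edge [7.33022132 4.7907118 ] [9.18468961 4.52153293]
```

The collar and head seem shifted about 2–4 mm down the slope, possibly with a tilt. I want a profile view before handing in.

```bash
python3 - <<'E'
from go import *
st(); s,p,R0=tool(); Rt=R0*R.from_rotvec([-np.radians(40),0,0]); z=Rt.as_matrix()[:,2]
hole=np.array([.558,.1437,.0795]); tgt=hole+np.array([-.012,.0,.017])-z*.10+Rt.as_matrix()[:,1]*(-.0); print(z,tgt); plan(tgt,Rt)
E
```

```text
t 18.9 p [0.4953 0.1475 0.1694] x [0.792 0.293 0.535] z [ 0.572 -0.051 -0.819] q [-0.73 -0.    0.1   2.35  0.93  0.49 -1.11] F [-0.1  0.3  0. ] w 0.502
[ 0.57473427 -0.65283702 -0.49344132] [0.48852657 0.2089837  0.14584413]
shift [ 0.   -2.17  0.41] turn [-5. -0.  0.] rows 1.3241123080220791 4.656577415599535
```

```bash
python3 -m jog '[[[0,-0.4,-0.3],[-0.8,0,0],0],[[0,-0.9,-0.3],[-1.7,0,0],0],[[0,-1.4,-0.2],[-2.6,0,0],0],[[0,-1.8,0],[-3.5,0,0],0],[[0,-2.2,0.1],[-4.3,0,0],0],[[0,-2.2,0.2],[-5,0,0],0],[[0,-2.2,0.2],[-5,0,0],0],[[0,-2.2,0.2],[-5,0,0],0]]'; python3 - <<'E'
from go import *
st(); cap('wrist','w15'); hole=np.array([.558,.1437,.0795]); print(proj(load('w15'),[hole]))
E
```

```text
t: 19.7
ee_pos: [0.4846, 0.2097, 0.1503]
ee_rot: [0.388, 0.864, 0.026, 0.321]
ft_force: [-0.1, -0.3, 0.9]
width: 0.499
t 19.7 p [0.4846 0.2097 0.1503] x [0.793 0.294 0.534] z [ 0.575 -0.653 -0.493] q [-1.03  0.5  -0.04  2.05  1.02  1.33 -1.67] F [-0.1 -0.3  0.9] w 0.499
[[281.54283894 177.47613012]]
```

View pics/w15.png

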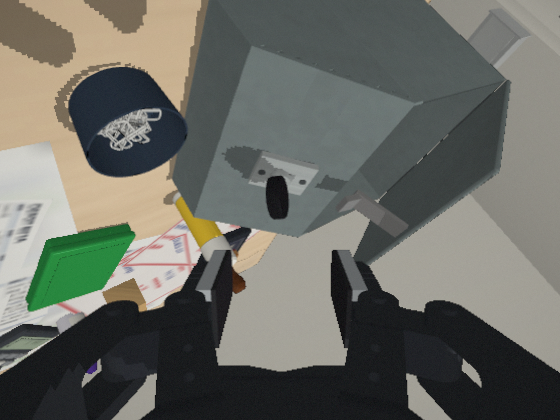

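```bash
python3 - <<'E'
from go import *
crop('w15',235,135,335,235,7,'c22'); 
hole,n,y,x,_=lock(hole=(.559,.1434,.0795)); c=load('w15')
# predicted axis line
P=proj(c,[hole+n*h for h in (0,.006,.0205,.036)]); print(((P-[235,135])*7).round(0))
print(((proj(c,[hole+a*x*.022+b*y*.017 for a,b in ((-1,1),(1,1),(1,-1),(-1,-1))])-[235,135])*7).round(0))
E
```

```text
[[332. 296.]
 [332. 340.]
 [332. 451.]
 [332. 579.]]
[[189. 146.]
 [586. 249.]
 [456. 426.]
 [ 91. 341.]]
```

View pics/c22.png

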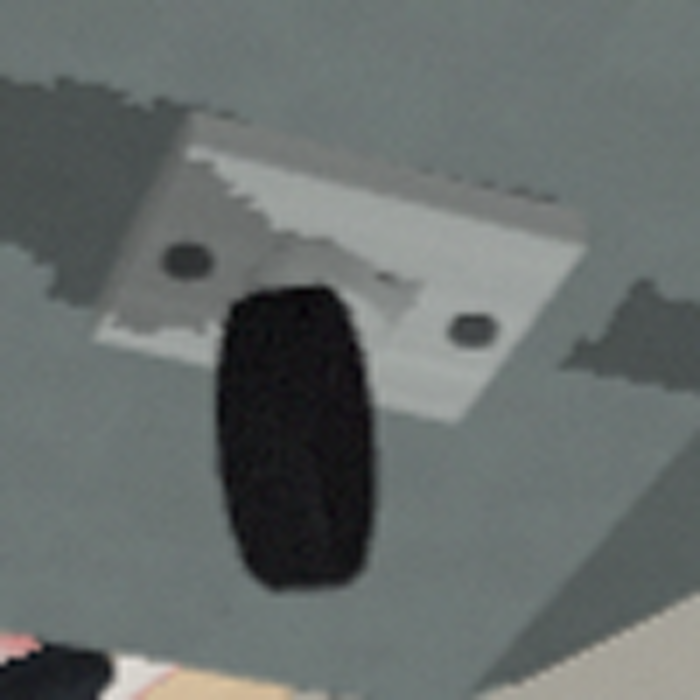

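```bash
python3 - <<'E'
from go import *
hole,n,y,x,_=lock(hole=(.559,.1434,.0795))
ky=np.array([.791,.294,.537]); print('ky in plate',ky@x,ky@y,ky@n,'rot',np.degrees(np.arctan2(ky@x,ky@y)))
for nm in ('w14','w15'):
    c=load(nm); o,_=rays(c,[[280,210]]); v=hole+n*.0205-o; v/=np.linalg.norm(v); print(nm,'view in plate',v@x,v@y,v@n,'off edge-on deg',np.degrees(np.arcsin(v@ky)))
    E=proj(c,[hole+n*.0205+ (a*n)*.0155 for a in (-1,1)]); print(E)
E
```

```text
ky in plate 0.9325043921468918 0.3618214337523708 0.0026093493699850057 rot 68.7932272807951
w14 view in plate 0.09783422808334066 -0.2630768012246111 -0.9598015734894183 off edge-on deg -0.3701582713250685
[[278.75526542 204.03012515]
 [278.61807219 216.75020774]]
w15 view in plate 0.29826431519627167 -0.7603840562167614 -0.5769354256169786 off edge-on deg 0.0861790974096798
[[282.47825855 182.52275835]
 [282.49164949 217.64292826]]
```

```bash
python3 - <<'E'
from go import *
from scipy.optimize import least_squares
hole,n,y,x,_=lock(hole=(.5587,.1433,.0795)); c=load('w14')
def cast(p5,h):
    o,d=rays(c,[[210+p5[0]/5,140+p5[1]/5]]); d=d[0]; P=o+d*(((hole+n*h-o)@n)/(d@n)); return np.array([(P-hole)@x,(P-hole)@y])*1e3
print('screw mid',(cast((240,275),0)+cast((448,352),0))/2)
im=cv2.imread('pics/w14.png').max(2)
for r in range(182,232,4): 
    cols=np.nonzero(im[r,250:300]<45)[0]; 
    if len(cols): print(r,250+cols.min(),250+cols.max(), end=' | ')
print()
E=np.array([cast(p,.006) for p in ((375,268),(386,290),(389,310),(386,330))])
r=least_squares(lambda q:np.hypot(*(E-q).T)-8,[0,0]); print('collar centre',r.x,r.fun)
for h in (.03,.036): print('rim mid',h,cast((313,310),h),cast((317,333),h))
print(cast((317,333),.0205))
D=(world(c)-hole)@n
print('depth heights on strip',[(v,u,round(float(np.median(D[v-1:v+2,u-3:u+4]))*1e3,1)) for v,u in ((188,269),(194,270),(200,271),(206,272),(212,274),(218,275),(224,277))])
E
```

```text
screw mid [ 0.4674785  -0.14925522]
186 263 276 | 190 262 278 | 194 261 279 | 198 262 280 | 202 263 281 | 206 263 282 | 210 264 282 | 214 265 283 | 218 266 284 | 222 268 284 | 226 270 282 | 
collar centre [-1.79527064  1.81675668] [ 0.19266438 -0.18614896 -0.14079404  0.19921357]
rim mid 0.03 [-6.41920652  6.43503795] [-4.8225253   3.69961171]
rim mid 0.036 [-6.87904198  7.98168326] [-5.32508341  5.31944924]
[-4.0268083   1.13486895]
depth heights on strip [(188, 269, 26.2), (194, 270, 30.7), (200, 271, 33.1), (206, 272, 34.9), (212, 274, 35.4), (218, 275, 35.3), (224, 277, 33.0)]
```

```bash
python3 - <<'E'
from go import *
hole,n,y,x,_=lock(hole=(.5590,.1433,.0795))
def run(nm,r0,r1,c0,c1):
    c=load(nm); im=c['pixels'].max(2); D=(world(c)-hole)@n; pts=[]
    for r in range(r0,r1):
        cols=c0+np.nonzero(im[r,c0:c1]<45)[0]
        if len(cols)<8: continue
        mid=(cols.min()+cols.max())/2; mm=int(round(mid)); h=np.median(D[r-1:r+2,mm-3:mm+4])
        o,d=rays(c,[[mid,r]]); d=d[0]; P=o+d*(((hole+n*h-o)@n)/(d@n)); pts.append([(P-hole)@x*1e3,(P-hole)@y*1e3,h*1e3])
    return np.array(pts)
for a in (('w14',186,228,250,300),('w15',178,218,255,300)):
    p=run(*a); print(a[0]); print(p[::4].round(1)); m=p.mean(0); u,s,vt=np.linalg.svd(p-m); k=vt[2]*np.sign(vt[2][0]); print('key y in plate',k.round(3),'tilt rad',np.arcsin(k[2]),'rot',np.degrees(np.arctan2(k[0],k[1])),'sv',s, 'axis x at h=0:', m[0]-(k[1]*(0-m[1])+k[2]*(0-m[2]))/k[0])
E
```

```text
w14
[[-11.9  14.1  22.7]
 [-11.   12.8  27.9]
 [-10.2  11.   30.9]
 [ -8.8   9.2  32.8]
 [ -7.3   7.3  34.3]
 [ -6.2   5.2  35.1]
 [ -5.    2.9  35.7]
 [ -3.4   0.7  35.7]
 [ -1.8  -1.7  35.4]
 [ -0.1  -4.5  33.8]
 [  1.2  -8.   30.9]]
key y in plate [ 0.86   0.504 -0.083] tilt rad -0.08268899526522991 rot 59.608557123664625 sv [52.32490209 16.97675475  2.09158206] axis x at h=0: -6.407309941473049
w15
[[-10.3  14.1  14.1]
 [-11.   15.1  18.6]
 [-10.7  15.3  22. ]
 [-10.4  14.7  25. ]
 [ -9.7  13.9  27.6]
 [ -8.9  12.6  29.8]
 [ -8.3  11.1  31.9]
 [ -7.1   9.   33.6]
 [ -6.    6.2  34.8]
 [ -4.4   2.8  35.6]]
key y in plate [ 0.915  0.4   -0.056] tilt rad -0.05647892310857244 rot 66.40186825065807 sv [50.1745628  15.48294479  0.76210337] axis x at h=0: -5.420388434847421
```

```bash
python3 - <<'E'
from go import *
from cell import manip
st()
c=load('s14'); W=world(c); hsv=cv2.cvtColor(c['pixels'],cv2.COLOR_RGB2HSV)
m=(hsv[:,:,0]<14)&(hsv[:,:,1]>100)&(abs(W[:,:,0]-.6)<.06)&(abs(W[:,:,1]+.2)<.06)&(W[:,:,2]>.02); Q=W[m]; print('stamp',Q.mean(0),Q[:,2].max())
a=load('w14');b=load('w15')
print(manip.sign_off())
E
```

```text
t 19.75 p [0.4847 0.2091 0.1513] x [0.792 0.293 0.535] z [ 0.575 -0.653 -0.493] q [-1.03  0.5  -0.04  2.05  1.02  1.33 -1.67] F [ 0.3 -0.7 -0.3] w 0.497
stamp [ 0.59485542 -0.20467686  0.04893264] 0.08558187378001336
the job is handed in; nothing more can be done
None
```

The cash box is open and I handed the job in at about 19.8 s. The stamp stands on the pad and the round-headed key is still in the lock. No verdict came back.

I lifted the brown stamp off the lid and stood it near the centre of the dark pad. I then took the round key from the slot nearest the mug. I pushed it in until the collar pressed on the plate with about 32 N along its normal. I turned it about 69 degrees clockwise, let go and backed out along its axis.

**What the last checks showed**
- **Lid and stamp:** the lid was open in both fixed views. The stamp was upright on the pad, about 8 mm from its centre. Its highest depth point read 0.086 m, against 0.083 m expected.
- **Key depth:** the top of the key head was about 36.5 mm above the plate, against 36 mm if fully home.
- **Arm:** clear of everything, with no force on it beyond sensor noise.
- **Other objects:** nothing else looked moved in the last scene picture. A pixel comparison showed a clear change only at the tub, where the arm's shadow falls and where it looked unmoved; I did not measure their positions again.

**What disagreed:** after release the key settled down the slope within its play, and it turned by up to about 13 degrees.
- **Collar offset:** I put it about 2 mm off the keyhole centre both along the slope and across it. The limit is 3 mm.
- **Tilt:** my estimates ran from about 0.06 to 0.08 rad, and one rough early figure was 0.19 rad. They did not agree on which way it leans. The limit is 0.12 rad.

I handed it in because the blade's play in the core should keep the tilt near 0.09 rad and the offset under 2 mm. That rests on guessed core dimensions, so the key's centring and squareness are the least certain part of the result.

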